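Taper fit check: seat the tool arbor, then drift it free

ROBOT

A 7-joint arm with a two-finger parallel gripper is mounted at the origin on the work surface. World frame = base frame: x ahead of the robot, y to its left, z up, the work surface at z = 0. Lengths are in m, angles in rad, forces in N, time in s.
With the tool pointing down it reaches from about 0.4 to 0.85 m from the base axis. Payload 4.5 kg.
Tool frame: the origin (TCP) lies midway between the tips of the shut fingers; the grasp point (between the pads) lies 19 mm behind it; z points along the fingers, y is the line along which they close (so a half turn about z gives the same grasp; the last joint's range is limited). The gripper opens to 88 mm and grips with 3 to 60 N. Pads are 18 mm wide; open, the fingers measure 123 mm over their backs; the gripper's body (75 mm by 187 mm) begins 45 mm behind the grasp point.
Start: joints at [1.319, 0.689, -0.195, 1.565, 0.157, 0.902, -0.215], TCP at [0.176, -0.6, 0.209] pointing down, gripper open.
Joint ranges: [-3.01, 3.01], [-0.46, 2.08], [-1.47, 1.51], [0.13, 2.56], [-1, 4.14], [0.04, 2.09], [-2.66, 2.66]. Speed limits (rad/s): [2.57, 2.57, 3.14, 3.14, 3.14, 3.14, 3.14].

INTERFACE

Orientations are given as a unit quaternion [x, y, z, w].
In Python, from plant import r gives the robot as it stands.
- The arm moves only by the tool carry_out, never from a script. Its argument "plan" is a list of rows, each an object with "rot": the turn, a rotation vector about the tool's x, y, z in rad, a list of three; "xyz": the shift along the tool's x, y, z in m, a list of three; "grip": the closure in counts, from 0 (fully open) to 255 (shut). In form: [{"rot": [wx, wy, wz], "xyz": [dx, dy, dz], "grip": grip}, ...]. A call has 1 to 8 rows; each row is the pose to reach, as a shift and turn from the pose commanded when the call began, along the tool's axes at that moment; what a row does not reach only later rows make up. A row lasts 1/12 s, in which the tool goes at most 41.7 mm and 7.16 degrees, less where a joint would pass 70% of its speed; a pose out of reach is approached as far as the arm can. A call with a gripper value outside its range is refused whole. The fingers move at their own pace and stop on an object; "squeeze" is the grip in N (left out, the last holds). Time passes only in rows, so rows that repeat a pose let the fingers close. It gives the time, the measured TCP pose, the force, the opening and the grip force at its end, in the units of the state.
- r.get_state(): the state, without advancing time (a new reading comes with each control period).
- r.snapshot(name): name is "scene" or "top" or "wrist"; returns the picture (384x512x3 uint8, red, green, blue); there is no depth.
- r.camera_params(name): a dict with "fx", "fy", "cx", "cy" (pixels), "distortion" ([k1, k2, p1, p2, k3] as OpenCV has them; the pictures are not rectified), "position" and "attitude" of the camera in the world; the wrist camera has in their place "hand_eye" (4x4, takes a point from camera to tool coordinates, whose origin is the TCP and whose axes are the flange's). Camera axes: x right, y down, z forward; pixel columns grow to the right and rows downward; lengths in m; the calibration is good to about 2 mm. A picture is of the moment at which its call begins: read the wrist's pose just before it. camera_params takes no time and is no camera call.
- r.finish_job(): hands the job in; it is judged then, once.
The state is a dict: "clock": time; "q": joint angles; "qd": joint speeds; "joint_torque": joint torques, N m; "tool_pos": TCP position; "eef_rot": TCP orientation; "contact_force": force on the tool from outside, world axes, zero at the start; "moment": the same for the moment, N m; "opening": opening from 0.0 (shut) to 1.0 (fully open); "finger_force": force on a finger pad.
Only numpy, scipy, OpenCV 4.12 (cv2) and the standard library are available. Lean on these libraries where they do the work, as an engineer would, in place of code of your own. Each camera call takes 0.05 s, during which the arm holds its last target. There are 200 camera calls.

TASK

Try the taper-shank arbor in the bench's setting block: take it from its wooden stand, push it gently into the bore with a twist until its tang finds the pocket and its collar is fully home on the block, and let go of it. Then take the drift key and drive its blade through the block's cross slot under the tang, without touching the arbor, until the arbor has come up by at least 6 mm. Leave the key in the slot with the arbor standing loose on it, never force anything, and leave the other things on the bench alone.

Things in the scene. Friction and masses are not known exactly. Their poses are not given: they have to be found in the camera images.
- block: Fixed grey steel setting block. Base plate 110 x 90 x 12 mm (long side along its x), on it a 60 x 60 mm column, 125 mm high overall. Origin: centre of the underside, z up. A tapered vertical bore opens in the middle of its top; a cross slot runs through the column along the block's own y. Its contacts may add up to 100 N with arbor or key.
- bore_mouth (a point): Centre of the bore's 29 mm mouth on the block's top face, 125 mm above its underside; axes as the block's. Over the last 6 mm or so the taper grips: 10 to 15 N of push, less while twisting, brings the arbor home, and it then stays put until the key lifts it.
- slot_floor (a point): Centre of the cross slot's flat floor, on the bore's axis, 36 mm above the block's underside; axes as the block's. The slot is 12 mm wide (x), 34 mm high, open at y = -30 and +30 mm; the key can go in from either side.
- arbor: Loose steel arbor, 0.38 kg, 117 mm tall, upright in the stand. Origin: centre of the tang's lower end; z up. Flat tang 15 mm (x) by 6 mm (y), z = 0 to 26 mm; taper, radius 9 mm at z = 26 to 13.5 mm at z = 71; collar of radius 20 mm, z = 71 to 79; rectangular head 34 mm (x) by 22 mm (y), z = 79 to 117, to be held across its 22 mm.
- stand: Fixed wooden stand, 90 x 90 mm and 80 mm high, origin at the centre of the underside, with a loose round hole in which the arbor stands hanging by its collar.
- key: Loose drift key, 0.25 kg, lying on its flat underside. Origin: centre of the underside of its black plastic grip (44 mm along x, 26 mm along y, 40 mm high); x points to the blade's tip. Blade 8 mm thick (y), underside at z = 0, top level at z = 28 mm up to x = 77 mm, then sloping straight down to z = 8 mm at the tip, x = 157 mm. Steel blade; balances at x = 64 mm.
- key_tip (a point): Tip of the key's blade at its underside, 157 mm ahead of the key's origin; axes as the key's. With the underside on the slot's floor, the blade meets a seated tang when the tip is some 35 to 40 mm past the bore's axis and then raises it 1 mm for every 4 mm of travel, 10 mm at most; driving takes some 10 to 20 N.
- wrench: Loose open-ended wrench, 190 mm, bystander; origin on its underside.
- bush: Loose steel bush, 38 mm wide, 24 mm high, bystander; origin at the centre of its underside.
- bracket: Loose small angle bracket, 70 x 40 x 30 mm, bystander; origin on its underside.
- cover: Loose white connector cover, 85 x 35 x 28 mm, bystander; origin on its underside.
- can: Loose red can, 52 mm wide and 140 mm tall, bystander; origin at the centre of its underside.
- nut: Loose flanged nut, 28 mm wide, 22 mm high, bystander; origin at the centre of its underside.
- pocket (a point): Centre of the top of a fixed disc inside the bore, z = 70 to 78 mm in the block, with an 18.5 x 9.2 mm pocket for the tang. Axes as the block's: the pocket's own angle is unknown, its long side within 1.1 rad either way of block y. A tang that does not match stops on it, 24 mm short of home; turned under a light push (5 N) it drops in within 0.12 rad of the right angle, with little play to twist further.
- arbor_collar (a point): Centre of the underside of the arbor's collar, 71 mm above the arbor's origin; axes as the arbor's. Fully home, the collar lies on the block's top and this point on the bore's mouth; the tang's end is then 54 mm above the block's underside, 18 mm above the slot's floor.
There are look-alikes about, which are no part of the job. What is shaped like the key but blue or yellow is not meant.

How it is judged:
By the outcome, as a careful person would: the job done as asked, in the order asked, and still so for the second after the job is handed in, with the robot touching nothing.
It also fails if it takes over 72 s, if anything falls off the work surface, if the arm or the gripper's body presses on something with over 40 N, if the wrist force passes 120 N, or if a joint passes its speed limit or range.

## Working session

There is one attempt and no reset: what is moved stays moved. The work goes in short steps, Python scripts to look and compute and a tool call to move; the robot and the scene stay as the last step left them, time stands still between calls to the robot, and variables do not carry over. Pictures are saved under pics/ and viewed, at most 10 in all, crops included, and the job is handed in when it is done.

Besides the shell and the picture viewer there is one more tool, called in YAML: its name, and indented under it one key for each argument. carry_out: Moves the arm, as the interface text tells. Its arguments: {"type":"object","properties":{"plan":{"type":"array"},"squeeze":{"type":"number"}},"required":["plan"]}

```bash
ls; mkdir -p pics; python3 - <<'E'
from plant import r
import cv2, numpy as np
s=r.get_state(); print({k:np.round(v,3).tolist() for k,v in s.items()})
for n in("scene","top","wrist"):
    p=r.camera_params(n); print(n,{k:np.round(v,4).tolist() for k,v in p.items()})
a=r.snapshot("scene");b=r.snapshot("top")
cv2.imwrite("pics/scene.png",cv2.resize(a[:,:,::-1],(800,600),interpolation=cv2.INTER_CUBIC))
cv2.imwrite("pics/top.png",cv2.resize(b[:,:,::-1],(800,600),interpolation=cv2.INTER_CUBIC))
E
```

```text
pics
{'clock': 0.0, 'q': [1.319, 0.69, -0.195, 1.566, 0.157, 0.902, -0.215], 'qd': [0.002, 0.0, -0.0, -0.002, -0.002, -0.001, 0.002], 'joint_torque': [0.001, -52.756, -1.267, -15.343, -0.053, 0.007, 0.0], 'tool_pos': [0.176, -0.599, 0.208], 'eef_rot': [0.99, 0.142, -0.0, -0.001], 'contact_force': [0.142, 0.574, 0.052], 'moment': [-0.033, -0.069, 0.004], 'finger_force': 0.0, 'opening': 1.003}
scene {'fx': 463.6743, 'fy': 463.6743, 'cx': 256.5377, 'cy': 194.5586, 'distortion': [0.0187, 0.0, 0.0, 0.0, 0.0], 'position': [1.0333, -0.1198, 0.9559], 'attitude': [0.7557, 0.5892, -0.1741, -0.2271]}
top {'fx': 477.1552, 'fy': 477.1552, 'cx': 250.4274, 'cy': 186.9906, 'distortion': [0.0206, 0.0, 0.0, 0.0, 0.0], 'position': [0.28, -0.0083, 1.4732], 'attitude': [-0.6957, 0.713, -0.0585, 0.0649]}
wrist {'fx': 335.8694, 'fy': 335.8694, 'cx': 253.9126, 'cy': 194.5104, 'distortion': [-0.0764, 0.0, 0.0, 0.0, 0.0], 'hand_eye': [[-0.0012, -0.9617, -0.2742, 0.071], [1.0, -0.0015, 0.0008, -0.0], [-0.0012, -0.2742, 0.9617, -0.1756], [0.0, 0.0, 0.0, 1.0]]}
```

View pics/scene.png

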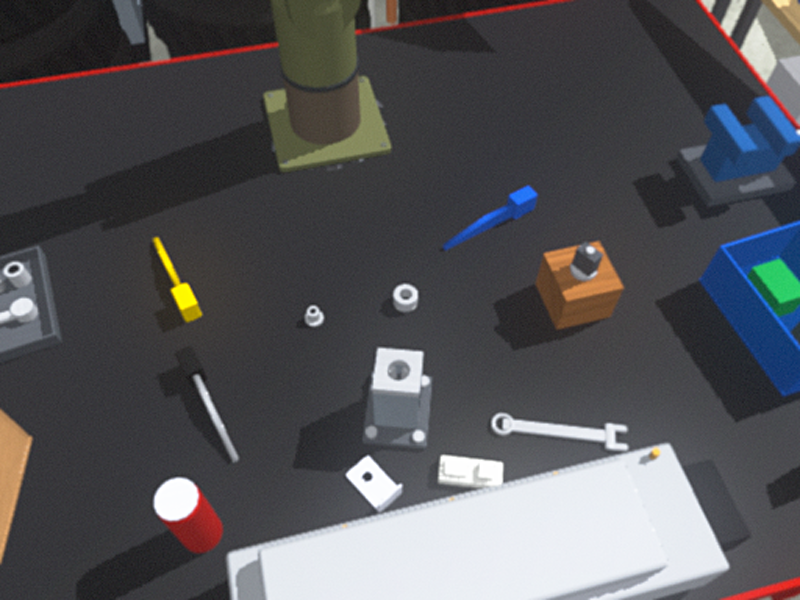

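View pics/top.png

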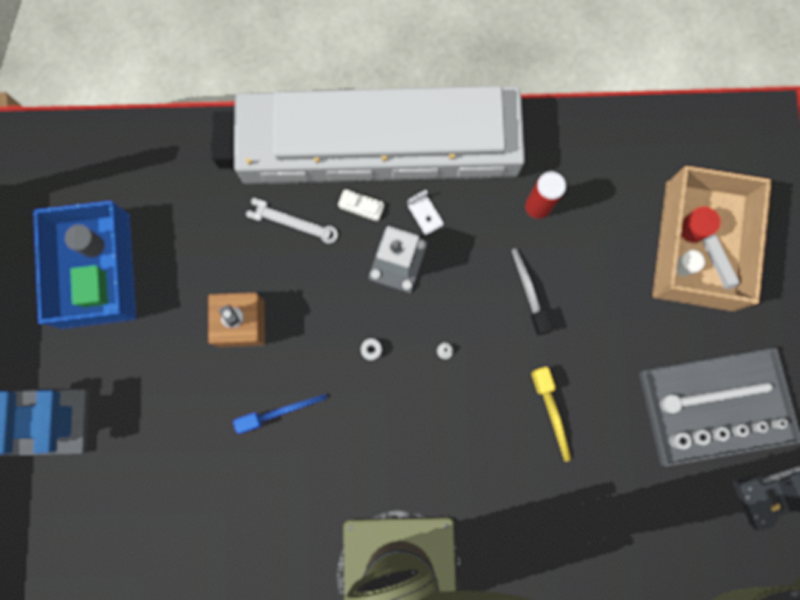

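The scene view shows the block's bore at about (399,371), the arbor head at (587,258) in the stand and the black-grip key from (190,362) to (235,460). In the top view these are the bore at (397,246), the head at (230,316) and the key from (542,322) to (515,250).

```bash
cat > h.py <<'E'
from plant import r
import cv2, numpy as np
from scipy.spatial.transform import Rotation as R
def cam(n,s=None):
    p=r.camera_params(n); K=np.array([[p['fx'],0,p['cx']],[0,p['fy'],p['cy']],[0,0,1]]); D=np.array(p['distortion'],float)
    if n=='wrist':
        s=s or r.get_state(); T=np.eye(4);T[:3,:3]=R.from_quat(s['eef_rot']).as_matrix();T[:3,3]=s['tool_pos'];T=T@np.array(p['hand_eye'])
        return K,D,T[:3,:3],T[:3,3]
    return K,D,R.from_quat(p['attitude']).as_matrix(),np.array(p['position'])
def ray(c,uv):
    K,D,Rm,t=c; x=cv2.undistortPoints(np.array([[uv]],float),K,D)[0,0]; d=Rm@np.array([x[0],x[1],1]); return t,d
def onz(c,uv,z):
    t,d=ray(c,uv); return t+d*(z-t[2])/d[2]
def proj(c,P):
    K,D,Rm,t=c; return cv2.projectPoints(((np.atleast_2d(P)-t)@Rm),np.zeros(3),np.zeros(3),K,D)[0][:,0]
def state():
    s=r.get_state(); print('t',round(s['clock'],2),'pos',np.round(s['tool_pos'],4),'F',np.round(s['contact_force'],1),'M',np.round(s['moment'],2),'open',round(s['opening'],3),'ff',round(s['finger_force'],1)); return s
def togo(pos,yaw,tilt=None,s=None,Rt=None):
    """shift/turn in tool axes to reach tool pointing down with tool x at heading yaw"""
    s=s or r.get_state(); Rc=R.from_quat(s['eef_rot'])
    if Rt is None: Rt=R.from_euler('z',yaw)*R.from_euler('x',np.pi)
    d=Rc.inv().apply(np.array(pos)-s['tool_pos']); w=(Rc.inv()*Rt).as_rotvec()
    print('shift',np.round(d,4),'turn',np.round(w,4)); return d,w
E
python3 - <<'E'
from h import *
f=512/800
cs,ct=cam('scene'),cam('top')
for nm,us,ut,z in [('bore',(399,371),(397,246),.125),('headtop',(588,251),(231,312),.126),('collar',(584,272),(231,320),.084),('gripback',None,(545,331),.02),('gripfront',None,(538,311),.02),('tip',(235,460),(515,250),.004),('stand c',None,(236,318),.08)]:
    print(nm, np.round(onz(cs,np.array(us)*f,z),3) if us else '', np.round(onz(ct,np.array(ut)*f,z),3))
E
```

```text
bore [ 0.606 -0.01   0.125] [ 0.605 -0.011  0.125]
headtop [0.483 0.301 0.126] [0.489 0.295 0.126]
collar [0.491 0.301 0.084] [0.48  0.304 0.084]
gripback  [ 0.452 -0.297  0.02 ]
gripfront  [ 0.492 -0.285  0.02 ]
tip [ 0.622 -0.246  0.004] [ 0.62  -0.249  0.004]
stand c  [0.484 0.296 0.08 ]
```

carry_out:
  plan:
    - {"rot":[0,0,0],"xyz":[0.29,-0.14,0],"grip":0}
    - {"rot":[0,0,0],"xyz":[0.29,-0.14,0],"grip":0}
    - {"rot":[0,0,0],"xyz":[0.29,-0.14,0],"grip":0}
    - {"rot":[0,0,0],"xyz":[0.29,-0.14,0],"grip":0}
    - {"rot":[0,0,0],"xyz":[0.29,-0.14,0],"grip":0}
    - {"rot":[0,0,0],"xyz":[0.29,-0.14,0],"grip":0}
    - {"rot":[0,0,0],"xyz":[0.29,-0.14,0],"grip":0}
    - {"rot":[0,0,0],"xyz":[0.29,-0.14,0],"grip":0}

```text
clock: 0.77
tool_pos: [0.418, -0.3798, 0.209]
eef_rot: [0.99, 0.144, 0.001, -0.001]
contact_force: [0.5, -0.5, -0.8]
opening: 0.997
finger_force: 0.0
```

carry_out:
  plan:
    - {"rot":[0,0,0],"xyz":[0.14,-0.07,0],"grip":0}
    - {"rot":[0,0,0],"xyz":[0.14,-0.07,0],"grip":0}
    - {"rot":[0,0,0],"xyz":[0.14,-0.07,0],"grip":0}
    - {"rot":[0,0,0],"xyz":[0.14,-0.07,0],"grip":0}
    - {"rot":[0,0,0],"xyz":[0.14,-0.07,0],"grip":0}
    - {"rot":[0,0,0],"xyz":[0.14,-0.07,0],"grip":0}

```text
clock: 1.27
tool_pos: [0.5309, -0.2743, 0.2086]
eef_rot: [0.989, 0.145, 0.0, -0.001]
contact_force: [-0.7, -0.8, 0.2]
opening: 1.005
finger_force: 0.0
```

```bash
cat > look.py <<'E'
import sys
from h import *
n=sys.argv[1]; s=state(); im=r.snapshot('wrist')
np.savez('pics/%s.npz'%n,im=im,pos=s['tool_pos'],rot=s['eef_rot'])
if len(sys.argv)>2:
    x,y,w=map(float,sys.argv[2:5]) # centre world pt at given z proj -> crop handled elsewhere
cv2.imwrite('pics/%s.png'%n,cv2.resize(im[:,:,::-1],(800,600),interpolation=cv2.INTER_CUBIC))
E
python3 look.py keyA; python3 -c "
from h import *
togo((.606,-.06,.28),0.285)"
```

```text
t 1.27 pos [ 0.5309 -0.2743  0.2086] F [-0.7 -0.8  0.2] M [-0.05  0.06 -0.02] open 1.005 ff 0.0
shift [ 0.1349 -0.1861 -0.0715] turn [-0.0003  0.0015  0.0021]
```

carry_out:
  plan:
    - {"rot":[0,0,0],"xyz":[0.135,-0.186,-0.07],"grip":0}
    - {"rot":[0,0,0],"xyz":[0.135,-0.186,-0.07],"grip":0}
    - {"rot":[0,0,0],"xyz":[0.135,-0.186,-0.07],"grip":0}
    - {"rot":[0,0,0],"xyz":[0.135,-0.186,-0.07],"grip":0}
    - {"rot":[0,0,0],"xyz":[0.135,-0.186,-0.07],"grip":0}
    - {"rot":[0,0,0],"xyz":[0.135,-0.186,-0.07],"grip":0}
    - {"rot":[0,0,0],"xyz":[0.135,-0.186,-0.07],"grip":0}
    - {"rot":[0,0,0],"xyz":[0.135,-0.186,-0.07],"grip":0}

```text
clock: 1.98
tool_pos: [0.6066, -0.0603, 0.2794]
eef_rot: [0.99, 0.143, 0.0, 0.0]
contact_force: [-0.3, -1.0, -0.8]
opening: 1.002
finger_force: 0.0
```

```bash
python3 look.py blkA
```

```text
t 1.98 pos [ 0.6066 -0.0603  0.2794] F [-0.3 -1.  -0.8] M [-0.06  0.04  0.06] open 1.002 ff 0.0
```

carry_out:
  plan:
    - {"rot":[0,0,0],"xyz":[-0.03,-0.32,0.0],"grip":0}
    - {"rot":[0,0,0],"xyz":[-0.03,-0.32,0.0],"grip":0}
    - {"rot":[0,0,0],"xyz":[-0.03,-0.32,0.0],"grip":0}
    - {"rot":[0,0,0],"xyz":[-0.03,-0.32,0.0],"grip":0}
    - {"rot":[0,0,0],"xyz":[-0.03,-0.32,0.0],"grip":0}
    - {"rot":[0,0,0],"xyz":[-0.03,-0.32,0.0],"grip":0}
    - {"rot":[0,0,0],"xyz":[-0.03,-0.32,0.0],"grip":0}
    - {"rot":[0,0,0],"xyz":[-0.03,-0.32,0.0],"grip":0}

```text
clock: 2.7
tool_pos: [0.4863, 0.2383, 0.2787]
eef_rot: [0.99, 0.142, -0.001, 0.0]
contact_force: [-0.3, -0.1, -0.2]
opening: 1.0
finger_force: 0.0
```

```bash
python3 look.py arbA; python3 - <<'E'
import cv2,numpy as np
for n in ('keyA','blkA','arbA'): pass
E
```

```text
t 2.7 pos [0.4863 0.2383 0.2787] F [-0.3 -0.1 -0.2] M [ 0.01 -0.05 -0.01] open 1.0 ff 0.0
```

View pics/arbA.png

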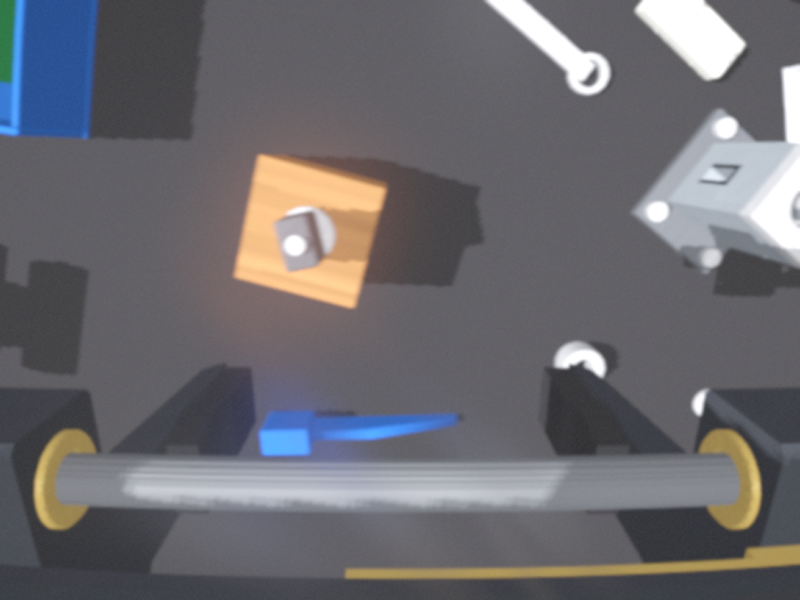

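View pics/blkA.png

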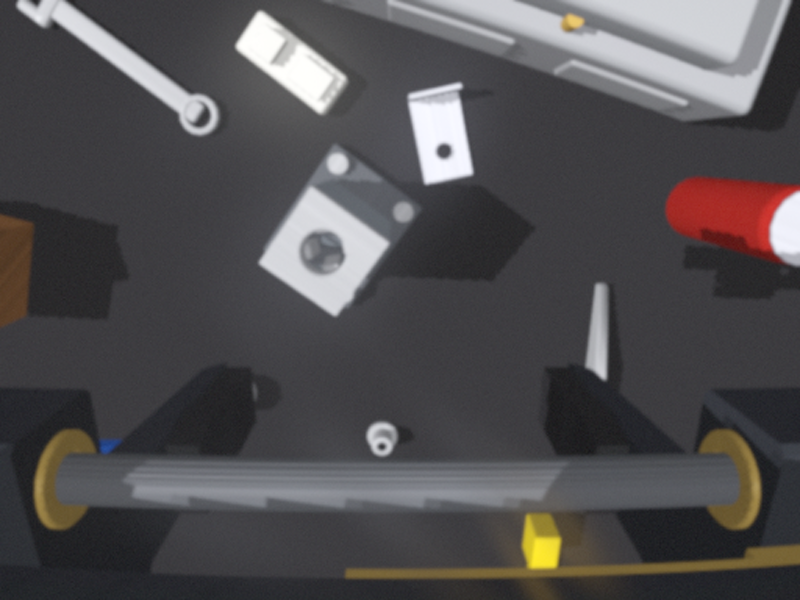

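The arbA view shows the stand's top corners at (260,155), (387,183), (355,307) and (234,277), with the arbor head top near (296,243). The blkA view shows the block's top corners at (313,185), (390,240), (336,316) and (260,263), with the bore at (323,251). I'll enlarge both, plus the key.

```bash
python3 - <<'E'
from h import *
def crop(n,u0,v0,w,h,k):
    im=np.load('pics/%s.npz'%n)['im'][v0:v0+h,u0:u0+w,::-1]
    return cv2.resize(im,None,fx=k,fy=k,interpolation=cv2.INTER_CUBIC)
a=crop('arbA',168,125,50,50,8)   # arbor x8
b=crop('blkA',182,136,50,50,8)  # bore x8
k=crop('keyA',150,0,320,80,2.5) if 0 else crop('keyA',100,100,400,100,2)
cv2.imwrite('pics/mont.png',np.vstack([np.hstack([a,b]),k]))
E
```

```text
(no output)
```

View pics/mont.png

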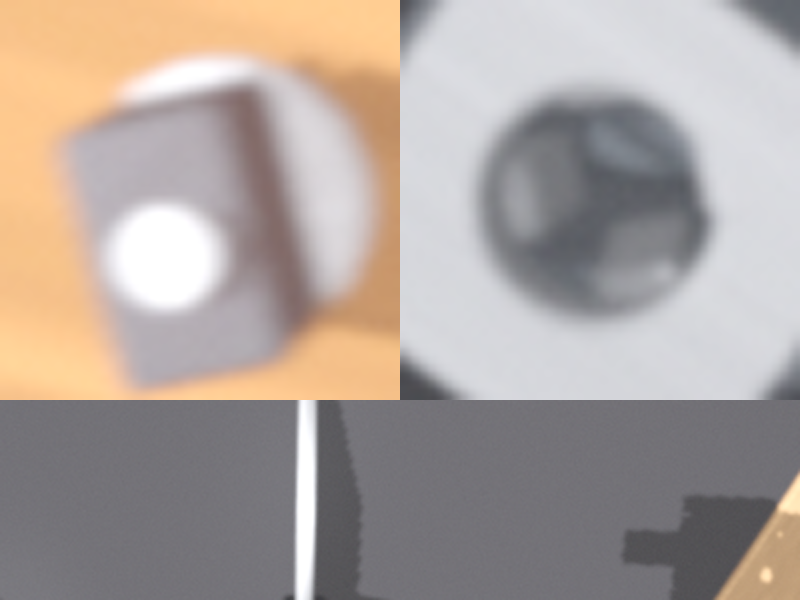

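The montage shows the head-top corners at about (65,140), (237,92), (283,357) and (133,388). The pocket inside the bore isn't clear yet, so I'll look at it from straight above later.

```bash
python3 - <<'E'
from h import *
def ld(n):
    d=np.load('pics/%s.npz'%n); return cam('wrist',dict(tool_pos=d['pos'],eef_rot=d['rot']))
ca,cb=ld('arbA'),ld('blkA')
P=np.array([onz(ca,(u/8+168-.5,v/8+125-.5),.126) for u,v in [(65,140),(237,92),(283,357),(133,388)]])
print(np.round(P,4).tolist(),'c',P.mean(0).round(4)); l=(P[3]-P[0]+P[2]-P[1])/2; w=(P[1]-P[0]+P[2]-P[3])/2
print('long',np.linalg.norm(l),np.arctan2(l[1],l[0]),'short',np.linalg.norm(w),np.arctan2(w[1],w[0]))
S=np.array([onz(ca,np.array(p)*.64,.08) for p in [(260,155),(387,183),(355,307),(234,277)]]); print('stand',S.mean(0),np.linalg.norm(S[1]-S[0]))
B=np.array([onz(cb,np.array(p)*.64,.125) for p in [(313,185),(390,240),(336,316),(260,263)]]); print('blk',B.mean(0).round(4))
for i in range(4):
    d=B[(i+1)%4]-B[i]; print(np.linalg.norm(d).round(4),np.arctan2(d[1],d[0]).round(3))
print('bore',onz(cb,(323*.64,251*.64),.125), 'm', onz(cb,(593/8-50+182-.5,200/8+136-.5),.125))
# slot in arbA centre (720,174) direction
print('slot seen', onz(ca,(720*.64,174*.64),.053))
c=P.mean(0); yaw=np.arctan2(l[1],l[0]); 
for y in (yaw,yaw+np.pi,yaw-np.pi): print(y)
togo((c[0],c[1],.20),yaw if abs(yaw-.285)<1.6 else yaw+np.pi)
E
```

```text
[[0.4944, 0.3201, 0.126], [0.5059, 0.3011, 0.126], [0.4756, 0.2878, 0.126], [0.4665, 0.305, 0.126]] c [0.4856 0.3035 0.126 ]
long 0.032413886597528245 -2.687888629787536 short 0.020763619354137168 -1.0539333929908625
stand [0.48547747 0.30333744 0.08      ] 0.09012888703507128
blk [ 0.6046 -0.0133  0.125 ]
0.0586 -1.911
0.0617 2.81
0.0597 1.217
0.0609 -0.351
bore [ 0.6049961  -0.01215929  0.125     ] m [ 0.6048274  -0.01107524  0.125     ]
slot seen [0.6135333  0.01580058 0.053     ]
-2.687888629787536
0.45370402380225716
-5.829481283377329
shift [ 0.0189 -0.055   0.079 ] turn [-0.0051  0.0012 -0.161 ]
```

carry_out:
  plan:
    - {"rot":[0,0,-0.19],"xyz":[0.019,-0.055,0.08],"grip":0}
    - {"rot":[0,0,-0.19],"xyz":[0.019,-0.055,0.09],"grip":0}
    - {"rot":[0,0,-0.19],"xyz":[0.019,-0.055,0.1],"grip":0}
    - {"rot":[0,0,-0.19],"xyz":[0.019,-0.055,0.13],"grip":0}
    - {"rot":[0,0,-0.19],"xyz":[0.019,-0.055,0.155],"grip":0}
    - {"rot":[0,0,-0.19],"xyz":[0.019,-0.055,0.175],"grip":0}
    - {"rot":[0,0,-0.19],"xyz":[0.019,-0.055,0.187],"grip":0}
    - {"rot":[0,0,-0.19],"xyz":[0.019,-0.055,0.187],"grip":0}

```text
clock: 3.42
tool_pos: [0.4899, 0.291, 0.089]
eef_rot: [0.972, 0.233, -0.003, 0.002]
contact_force: [-0.2, -0.7, -0.0]
opening: 1.0
finger_force: 0.0
```

```bash
python3 -c "
from h import *
s=state(); togo((.4855,.3035,.092),.48)
print(np.round(s['q'],3))
"; python3 look.py arbB
```

```text
t 3.42 pos [0.4899 0.291  0.089 ] F [-0.2 -0.7 -0. ] M [ 0.02 -0.   -0.02] open 1.0 ff 0.0
shift [ 0.0017 -0.0131 -0.003 ] turn [ 0.0033  0.0068 -0.0087]
[-0.538  0.789 -0.138  1.83   0.195  0.543 -1.903]
t 3.42 pos [0.4899 0.291  0.089 ] F [-0.2 -0.7 -0. ] M [ 0.02 -0.   -0.02] open 1.0 ff 0.0
```

carry_out:
  plan:
    - {"rot":[0,0,-0.01],"xyz":[0.002,-0.01,-0.003],"grip":0}
    - {"rot":[0,0,-0.01],"xyz":[0.002,-0.01,-0.003],"grip":0}
    - {"rot":[0,0,-0.01],"xyz":[0.002,-0.01,-0.003],"grip":0}
    - {"rot":[0,0,-0.01],"xyz":[0.002,-0.01,-0.003],"grip":0}

```text
clock: 3.8
tool_pos: [0.4881, 0.3065, 0.0961]
eef_rot: [0.971, 0.241, 0.001, -0.0]
contact_force: [0.0, 0.0, -0.1]
opening: 1.001
finger_force: 0.0
```

```bash
python3 -c "
from h import *
s=state(); togo((.4855,.3035,.092),.48)
"; python3 look.py arbC
```

```text
t 3.8 pos [0.4881 0.3065 0.0961] F [ 0.   0.  -0.1] M [ 0.01 -0.03  0.02] open 1.001 ff 0.0
shift [-0.0037  0.0014  0.0041] turn [-0.0001 -0.0019  0.006 ]
t 3.8 pos [0.4881 0.3065 0.0961] F [ 0.   0.  -0.1] M [ 0.01 -0.03  0.02] open 1.001 ff 0.0
```

View pics/arbC.png

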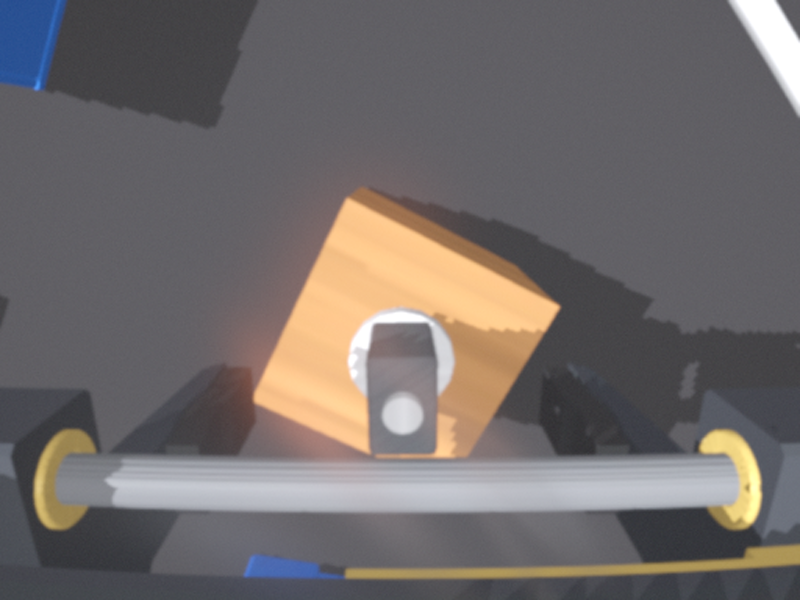

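The head (366–436, 325–452) stands square between the fingers and centred, so I'll close on it.

carry_out:
  plan:
    - {"rot":[0,0,0],"xyz":[-0.003,0.0,0.003],"grip":0}
    - {"rot":[0,0,0],"xyz":[-0.003,0.0,0.003],"grip":255}
    - {"rot":[0,0,0],"xyz":[-0.003,0.0,0.003],"grip":255}
    - {"rot":[0,0,0],"xyz":[-0.003,0.0,0.003],"grip":255}
    - {"rot":[0,0,0],"xyz":[-0.003,0.0,0.003],"grip":255}
    - {"rot":[0,0,0],"xyz":[-0.003,0.0,0.003],"grip":255}
    - {"rot":[0,0,0],"xyz":[-0.003,0.0,0.003],"grip":255}
    - {"rot":[0,0,0],"xyz":[-0.003,0.0,0.003],"grip":255}
  squeeze: 45

```text
clock: 4.52
tool_pos: [0.4849, 0.3047, 0.0921]
eef_rot: [0.971, 0.241, 0.0, 0.0]
contact_force: [0.2, -0.5, -0.5]
opening: 0.496
finger_force: 0.0
```

```bash
python3 -c "
from h import *
s=state(); togo((.4855,.3035,.24),.48)
"
```

```text
t 4.52 pos [0.4849 0.3047 0.0921] F [ 0.2 -0.5 -0.5] M [-0.04 -0.03  0.05] open 0.496 ff 0.0
shift [-1.000e-04  1.300e-03 -1.479e-01] turn [ 0.0001 -0.      0.0059]
```

carry_out:
  plan:
    - {"rot":[0,0,0],"xyz":[0,0,0],"grip":255}
    - {"rot":[0,0,0],"xyz":[0,0,0],"grip":255}
    - {"rot":[0,0,0],"xyz":[0,0,0],"grip":255}
    - {"rot":[0,0,0],"xyz":[0,0,0],"grip":255}
    - {"rot":[0,0,0],"xyz":[0,0,0],"grip":255}
    - {"rot":[0,0,0],"xyz":[0,0,0],"grip":255}

```text
clock: 5.02
tool_pos: [0.4851, 0.3043, 0.0921]
eef_rot: [0.971, 0.24, 0.0, 0.0]
contact_force: [0.1, -1.4, 0.8]
opening: 0.238
finger_force: 45.0
```

```bash
python3 -c "
from h import *
s=state(); togo((.4855,.3035,.245),.48)
"
```

```text
t 5.02 pos [0.4851 0.3043 0.0921] F [ 0.1 -1.4  0.8] M [-0.29 -0.14 -0.03] open 0.238 ff 45.0
shift [-0.      0.0009 -0.1529] turn [0.0006 0.0001 0.0055]
```

carry_out:
  plan:
    - {"rot":[0,0,0],"xyz":[0,0,-0.02],"grip":255}
    - {"rot":[0,0,0],"xyz":[0,0,-0.055],"grip":255}
    - {"rot":[0,0,0],"xyz":[0,0,-0.09],"grip":255}
    - {"rot":[0,0,0],"xyz":[0,0,-0.125],"grip":255}
    - {"rot":[0,0,-0.05],"xyz":[-0.005,0.02,-0.153],"grip":255}
    - {"rot":[0,0,-0.15],"xyz":[-0.012,0.055,-0.153],"grip":255}
    - {"rot":[0,0,-0.25],"xyz":[-0.02,0.09,-0.153],"grip":255}
    - {"rot":[0,0,-0.35],"xyz":[-0.03,0.125,-0.153],"grip":255}

```text
clock: 5.68
tool_pos: [0.5168, 0.1793, 0.2453]
eef_rot: [0.913, 0.409, 0.0, 0.0]
contact_force: [0.8, 0.2, -3.1]
opening: 0.238
finger_force: 45.0
```

```bash
python3 -c "
from h import *
s=state(); togo((.581,-.078,.245),1.226)
"
```

```text
t 5.68 pos [0.5168 0.1793 0.2453] F [ 0.8  0.2 -3.1] M [-0.09 -0.14 -0.02] open 0.238 ff 45.0
shift [-1.492e-01  2.192e-01  2.000e-04] turn [ 3.000e-04 -4.000e-04 -3.835e-01]
```

carry_out:
  plan:
    - {"rot":[0,0,-0.38],"xyz":[-0.149,0.219,0],"grip":255}
    - {"rot":[0,0,-0.38],"xyz":[-0.149,0.219,0],"grip":255}
    - {"rot":[0,0,-0.38],"xyz":[-0.149,0.219,0],"grip":255}
    - {"rot":[0,0,-0.38],"xyz":[-0.149,0.219,0],"grip":255}
    - {"rot":[0,0,-0.38],"xyz":[-0.149,0.219,0],"grip":255}
    - {"rot":[0,0,-0.38],"xyz":[-0.149,0.219,0],"grip":255}
    - {"rot":[0,0,-0.38],"xyz":[-0.149,0.219,0],"grip":255}
    - {"rot":[0,0,-0.38],"xyz":[-0.149,0.219,0],"grip":255}

```text
clock: 6.35
tool_pos: [0.579, -0.0847, 0.2438]
eef_rot: [0.824, 0.567, -0.002, 0.001]
contact_force: [-0.4, -0.1, -4.1]
opening: 0.238
finger_force: 45.0
```

carry_out:
  plan:
    - {"rot":[0,0,0],"xyz":[0,0,0],"grip":255}
    - {"rot":[0,0,0],"xyz":[0,0,0],"grip":255}

```text
clock: 6.52
tool_pos: [0.5787, -0.0753, 0.2447]
eef_rot: [0.82, 0.572, -0.0, -0.001]
contact_force: [-0.1, 0.5, -3.5]
opening: 0.24
finger_force: 45.0
```

```bash
python3 look.py blkB; python3 - <<'E'
from h import *
d=np.load('pics/blkB.npz'); c=cam('wrist',dict(tool_pos=d['pos'],eef_rot=d['rot']))
p=proj(c,[[.605,-.0115,.125]])[0]; print(p)
u,v=int(p[0])-50,int(p[1])-37
u=max(u,0);v=max(v,0)
print(u,v); im=d['im'][v:v+75,u:u+100,::-1]
cv2.imwrite('pics/blkBc.png',cv2.convertScaleAbs(cv2.resize(im,None,fx=8,fy=8,interpolation=cv2.INTER_CUBIC),alpha=1.1))
E
```

```text
t 6.52 pos [ 0.5787 -0.0753  0.2447] F [-0.1  0.5 -3.5] M [-0.02 -0.09  0.07] open 0.24 ff 45.0
[256.69752645 101.44994406]
206 64
```

View pics/blkBc.png

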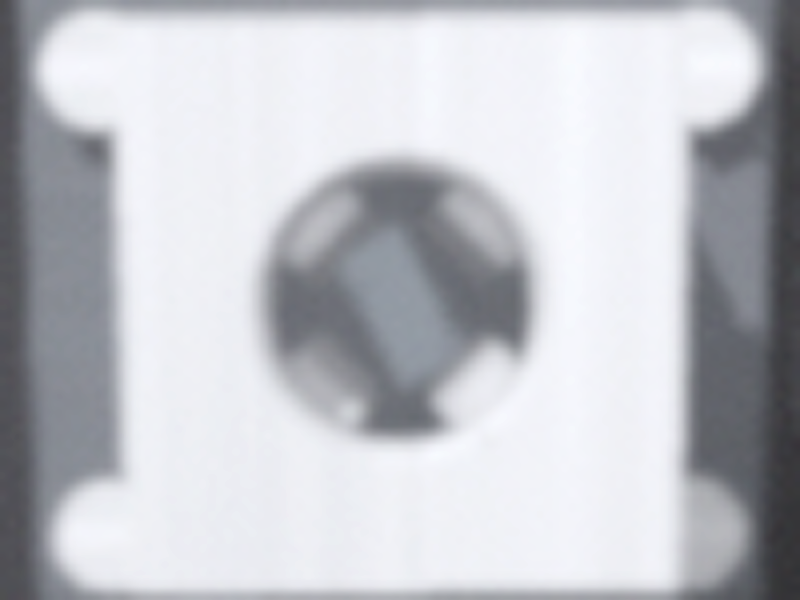

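The top face spans x 118–688 and y 12–588 and the bore is centred at (401,298). The pocket rectangle has corners (335,262), (393,220), (462,350) and (405,390).

```bash
python3 - <<'E'
from h import *
d=np.load('pics/blkB.npz'); c=cam('wrist',dict(tool_pos=d['pos'],eef_rot=d['rot']))
W=lambda u,v,z: onz(c,(u/8+206-.5,v/8+64-.5),z)
print('bore',W(401,298,.125).round(4))
hd=lambda a,b: (np.arctan2(*(a-b)[[1,0]])%np.pi).round(3)
E=[W(117,100,.125),W(120,560,.125),W(690,100,.125),W(683,560,.125),W(160,12,.125),W(660,12,.125),W(160,588,.125),W(660,588,.125)]
print('y head',hd(E[0],E[1]),hd(E[2],E[3]),'x',hd(E[5],E[4]),hd(E[7],E[6]))
print('centre',(W(119,300,.125)+W(687,300,.125))/2,(W(403,12,.125)+W(403,588,.125))/2)
Q=[W(*p,.078) for p in [(335,262),(393,220),(462,350),(405,390)]]
print('pocket',np.mean(Q,0).round(4),hd(Q[3],Q[0]),hd(Q[2],Q[1]),'short+pi/2',hd(Q[1],Q[0])-np.pi/2,hd(Q[2],Q[3])-np.pi/2, np.linalg.norm(Q[3]-Q[0]),np.linalg.norm(Q[1]-Q[0]))
s=r.get_state(); Rc=R.from_quat(s['eef_rot']).as_matrix(); print('toolx heading',np.arctan2(Rc[1,0],Rc[0,0]))
togo((.605,-.0115,.245),1.226+.5)
E
```

```text
bore [ 0.6043 -0.0106  0.125 ]
y head 1.2 1.227 x 2.788 2.788
centre [ 0.60449284 -0.01084218  0.125     ] [ 0.60424947 -0.01151409  0.125     ]
pocket [ 0.6038 -0.0116  0.078 ] 1.726 1.719 short+pi/2 -1.3127963267948966 -1.3207963267948966 0.01771557667639934 0.008717367159935601
toolx heading 1.219069743031091
shift [ 0.0684  0.0028 -0.    ] turn [-0.001  -0.0015 -0.5069]
```

carry_out:
  plan:
    - {"rot":[0,0,-0.1],"xyz":[0.03,0.001,0],"grip":255}
    - {"rot":[0,0,-0.22],"xyz":[0.055,0.002,0],"grip":255}
    - {"rot":[0,0,-0.34],"xyz":[0.069,0.002,0],"grip":255}
    - {"rot":[0,0,-0.46],"xyz":[0.069,0.002,0],"grip":255}
    - {"rot":[0,0,-0.52],"xyz":[0.069,0.002,0],"grip":255}
    - {"rot":[0,0,-0.52],"xyz":[0.069,0.002,0],"grip":255}
    - {"rot":[0,0,-0.52],"xyz":[0.069,0.002,0],"grip":255}
    - {"rot":[0,0,-0.52],"xyz":[0.069,0.002,0],"grip":255}

```text
clock: 7.23
tool_pos: [0.6049, -0.0125, 0.2452]
eef_rot: [0.647, 0.763, -0.0, -0.0]
contact_force: [0.1, -0.5, -3.5]
opening: 0.237
finger_force: 45.0
```

```bash
python3 -c "
from h import *
s=state(); togo((.6044,-.011,.165),1.74)
"
```

```text
t 7.23 pos [ 0.6049 -0.0125  0.2452] F [ 0.1 -0.5 -3.5] M [-0.02 -0.08  0.01] open 0.237 ff 45.0
shift [ 0.0016 -0.0003  0.0802] turn [-0.0001 -0.     -0.0047]
```

carry_out:
  plan:
    - {"rot":[0,0,0],"xyz":[0.0015,0,0.02],"grip":255}
    - {"rot":[0,0,0],"xyz":[0.0015,0,0.035],"grip":255}
    - {"rot":[0,0,0],"xyz":[0.0015,0,0.045],"grip":255}
    - {"rot":[0,0,0],"xyz":[0.0015,0,0.053],"grip":255}
    - {"rot":[0,0,0],"xyz":[0.0015,0,0.061],"grip":255}
    - {"rot":[0,0,0],"xyz":[0.0015,0,0.068],"grip":255}
    - {"rot":[0,0,0],"xyz":[0.0015,0,0.074],"grip":255}
    - {"rot":[0,0,0],"xyz":[0.0015,0,0.077],"grip":255}

```text
clock: 7.9
tool_pos: [0.6047, -0.0117, 0.1674]
eef_rot: [0.646, 0.763, -0.0, -0.0]
contact_force: [0.1, -0.3, -3.2]
opening: 0.238
finger_force: 45.0
```

carry_out:
  plan:
    - {"rot":[0,0,0],"xyz":[0,0,0.002],"grip":255}
    - {"rot":[0,0,0],"xyz":[0,0,0.004],"grip":255}
    - {"rot":[0,0,0],"xyz":[0,0,0.006],"grip":255}
    - {"rot":[0,0,0],"xyz":[0,0,0.007],"grip":255}

```text
clock: 8.23
tool_pos: [0.6047, -0.0119, 0.1613]
eef_rot: [0.646, 0.763, -0.0, 0.0]
contact_force: [-1.4, 0.3, -2.1]
opening: 0.238
finger_force: 44.9
```

```bash
python3 -c "
from h import *
s=state(); togo((.6044,-.011,.165),1.74)
"
```

```text
t 8.23 pos [ 0.6047 -0.0119  0.1613] F [-1.4  0.3 -2.1] M [ 0.03  0.27 -0.03] open 0.238 ff 44.9
shift [ 0.0009 -0.0001 -0.0037] turn [-0.0003  0.0003 -0.0043]
```

carry_out:
  plan:
    - {"rot":[0,0,0],"xyz":[0,0,0.001],"grip":255}
    - {"rot":[0,0,0],"xyz":[0,0,0.002],"grip":255}
    - {"rot":[0,0,0],"xyz":[0,0,0.002],"grip":255}

```text
clock: 8.48
tool_pos: [0.6052, -0.0117, 0.1603]
eef_rot: [0.646, 0.763, 0.0, 0.0]
contact_force: [-3.1, -1.1, 6.9]
opening: 0.237
finger_force: 45.0
```

```bash
python3 -c "
from h import *
s=state(); togo((.6044,-.011,.165),1.74)
"
```

```text
t 8.48 pos [ 0.6052 -0.0117  0.1603] F [-3.1 -1.1  6.9] M [-0.08  0.71 -0.  ] open 0.237 ff 45.0
shift [ 0.0009 -0.0006 -0.0047] turn [ 0.0009  0.0006 -0.0043]
```

carry_out:
  plan:
    - {"rot":[0,0,0],"xyz":[0,-0.001,-0.0005],"grip":255}
    - {"rot":[0,0,-0.04],"xyz":[0,-0.001,-0.0005],"grip":255}
    - {"rot":[0,0,-0.08],"xyz":[0,-0.001,-0.0005],"grip":255}
    - {"rot":[0,0,-0.08],"xyz":[0,-0.001,-0.0005],"grip":255}

```text
clock: 8.82
tool_pos: [0.6045, -0.0119, 0.1604]
eef_rot: [0.615, 0.788, 0.001, 0.001]
contact_force: [-0.7, 0.6, 4.3]
opening: 0.239
finger_force: 45.0
```

```bash
python3 -c "
from h import *
s=state(); togo((.6044,-.011,.165),1.74)
"
```

```text
t 8.82 pos [ 0.6045 -0.0119  0.1604] F [-0.7  0.6  4.3] M [-0.04  0.32 -0.  ] open 0.239 ff 45.0
shift [ 0.0009  0.0001 -0.0046] turn [0.0016 0.0002 0.0766]
```

carry_out:
  plan:
    - {"rot":[0,0,0.05],"xyz":[0,0,0],"grip":255}
    - {"rot":[0,0,0.1],"xyz":[0,0,0.0],"grip":255}
    - {"rot":[0,0,0.14],"xyz":[0,0,0.0],"grip":255}
    - {"rot":[0,0,0.14],"xyz":[0,0,0.0],"grip":255}

```text
clock: 9.15
tool_pos: [0.6044, -0.0116, 0.1603]
eef_rot: [0.67, 0.743, 0.001, 0.001]
contact_force: [-1.5, -0.6, 4.9]
opening: 0.241
finger_force: 45.0
```

carry_out:
  plan:
    - {"rot":[0,0,0.04],"xyz":[0,0,0],"grip":255}
    - {"rot":[0,0,0.07],"xyz":[0,0,0.0],"grip":255}
    - {"rot":[0,0,0.07],"xyz":[0,0,0.0],"grip":255}

```text
clock: 9.4
tool_pos: [0.6044, -0.0117, 0.1602]
eef_rot: [0.695, 0.719, 0.0, 0.0]
contact_force: [-2.6, -0.0, 4.9]
opening: 0.239
finger_force: 45.0
```

```bash
python3 -c "
from h import *
s=state(); togo((.6044,-.011,.165),1.74)
"
```

```text
t 9.4 pos [ 0.6044 -0.0117  0.1602] F [-2.6 -0.   4.9] M [0.03 0.4  0.06] open 0.239 ff 45.0
shift [ 0.0007  0.0001 -0.0048] turn [ 1.200e-03  1.000e-04 -1.344e-01]
```

carry_out:
  plan:
    - {"rot":[0,0,0],"xyz":[0,-0.0015,0],"grip":255}
    - {"rot":[0,0,-0.05],"xyz":[0,-0.0015,0.0],"grip":255}
    - {"rot":[0,0,-0.1],"xyz":[0,-0.0015,0.0],"grip":255}
    - {"rot":[0,0,-0.14],"xyz":[0,-0.0015,0.0],"grip":255}

```text
clock: 9.73
tool_pos: [0.6036, -0.0118, 0.1602]
eef_rot: [0.641, 0.767, 0.001, 0.001]
contact_force: [0.4, 0.0, 6.0]
opening: 0.241
finger_force: 45.0
```

carry_out:
  plan:
    - {"rot":[0,0,-0.05],"xyz":[0,0,0],"grip":255}
    - {"rot":[0,0,-0.1],"xyz":[0,0,0.0],"grip":255}
    - {"rot":[0,0,-0.1],"xyz":[0,0,0.0],"grip":255}

```text
clock: 9.98
tool_pos: [0.6034, -0.0119, 0.1601]
eef_rot: [0.602, 0.798, 0.001, 0.001]
contact_force: [0.2, -0.3, 6.2]
opening: 0.237
finger_force: 45.0
```

carry_out:
  plan:
    - {"rot":[0,0,-0.05],"xyz":[0,0,0],"grip":255}
    - {"rot":[0,0,-0.1],"xyz":[0,0,0.0],"grip":255}
    - {"rot":[0,0,-0.1],"xyz":[0,0,0.0],"grip":255}

```text
clock: 10.23
tool_pos: [0.6032, -0.0121, 0.16]
eef_rot: [0.562, 0.827, 0.001, 0.001]
contact_force: [-0.9, -0.3, 4.5]
opening: 0.233
finger_force: 45.0
```

```bash
python3 -c "
from h import *
s=state(); togo((.6044,-.011,.165),1.74)
"
```

```text
t 10.23 pos [ 0.6032 -0.0121  0.16  ] F [-0.9 -0.3  4.5] M [-0.04  0.08 -0.01] open 0.233 ff 45.0
shift [ 0.0005  0.0015 -0.005 ] turn [1.700e-03 2.000e-04 2.081e-01]
```

```bash
python3 - <<'E'
from h import *
d=np.load('pics/arbC.npz'); Rr=R.from_quat(d['rot']).as_matrix(); c=cam('wrist',dict(tool_pos=d['pos'],eef_rot=d['rot']))
for ax,ay in [(.4855,.3035),(.4855+.00266,.3035+.00138)]:
    o=np.array([ax,ay,0]); x=Rr[:,0]; y=Rr[:,1]
    P=[o+x*.017+y*.011+[0,0,.126],o+x*.017-y*.011+[0,0,.126],o-x*.017+y*.011+[0,0,.126],o-x*.017-y*.011+[0,0,.126],o+x*.017+y*.011+[0,0,.088],o+x*.017-y*.011+[0,0,.088],o+x*.02+[0,0,.088],o+[0,0,.126]]
    print((proj(c,P)/.64).round(0).tolist())
im=d['im'][195:300,210:310]; col=im[:,257-210-3:257-210+3].mean((1,2)); print([(195+i,int(v)) for i,v in enumerate(col)][::2])
b=np.load('pics/blkB.npz')['im'][64:139,206:306,::-1]
E
```

```text
[[437.0, 353.0], [363.0, 353.0], [434.0, 453.0], [365.0, 453.0], [429.0, 316.0], [369.0, 316.0], [399.0, 308.0], [400.0, 405.0]]
[[437.0, 344.0], [363.0, 344.0], [435.0, 445.0], [365.0, 445.0], [429.0, 308.0], [369.0, 308.0], [399.0, 300.0], [400.0, 396.0]]
[(195, 195), (197, 200), (199, 231), (201, 255), (203, 255), (205, 245), (207, 137), (209, 120), (211, 120), (213, 113), (215, 111), (217, 109), (219, 109), (221, 108), (223, 111), (225, 111), (227, 114), (229, 128), (231, 135), (233, 137), (235, 138), (237, 138), (239, 137), (241, 135), (243, 134), (245, 134), (247, 134), (249, 138), (251, 169), (253, 185), (255, 213), (257, 221), (259, 221), (261, 221), (263, 221), (265, 221), (267, 221), (269, 221), (271, 221), (273, 221), (275, 219), (277, 186), (279, 128), (281, 124), (283, 123), (285, 123), (287, 122), (289, 125), (291, 160), (293, 142), (295, 135), (297, 162), (299, 158)]
```

carry_out:
  plan:
    - {"rot":[0,0,0.05],"xyz":[0.002,0.001,0],"grip":255}
    - {"rot":[0,0,0.09],"xyz":[0.002,0.001,0.0],"grip":255}
    - {"rot":[0,0,0.13],"xyz":[0.002,0.001,0.0],"grip":255}
    - {"rot":[0,0,0.16],"xyz":[0.002,0.001,0.0],"grip":255}

```text
clock: 10.57
tool_pos: [0.6034, -0.01, 0.1601]
eef_rot: [0.628, 0.778, 0.0, 0.001]
contact_force: [-0.4, -1.0, 5.3]
opening: 0.236
finger_force: 45.0
```

carry_out:
  plan:
    - {"rot":[0,0,0.03],"xyz":[0,0,0],"grip":255}
    - {"rot":[0,0,0.06],"xyz":[0,0,0.0],"grip":255}
    - {"rot":[0,0,0.09],"xyz":[0,0,0.0],"grip":255}

```text
clock: 10.82
tool_pos: [0.6035, -0.01, 0.1602]
eef_rot: [0.662, 0.749, 0.001, 0.001]
contact_force: [-0.8, -0.6, 5.0]
opening: 0.236
finger_force: 45.0
```

carry_out:
  plan:
    - {"rot":[0,0,0.03],"xyz":[0,0,0],"grip":255}
    - {"rot":[0,0,0.06],"xyz":[0,0,0.0],"grip":255}
    - {"rot":[0,0,0.09],"xyz":[0,0,0.0],"grip":255}

```text
clock: 11.07
tool_pos: [0.6034, -0.01, 0.1601]
eef_rot: [0.695, 0.719, 0.001, 0.001]
contact_force: [-1.0, -0.0, 4.9]
opening: 0.234
finger_force: 45.0
```

```bash
python3 -c "
from h import *
s=state(); togo((.6044,-.011,.165),1.74)
"
```

```text
t 11.07 pos [ 0.6034 -0.01    0.1601] F [-1.  -0.   4.9] M [-0.04  0.04 -0.04] open 0.234 ff 45.0
shift [-0.0011  0.0009 -0.0049] turn [ 0.0019  0.0003 -0.1355]
```

carry_out:
  plan:
    - {"rot":[0,0,0],"xyz":[0,0,-0.004],"grip":255}
    - {"rot":[0,0,-0.06],"xyz":[0,0,-0.004],"grip":255}
    - {"rot":[0,0,-0.12],"xyz":[0,0,-0.004],"grip":255}
    - {"rot":[0,0,-0.14],"xyz":[0,0,-0.004],"grip":255}
    - {"rot":[0,0,-0.14],"xyz":[0,0,-0.004],"grip":255}

```text
clock: 11.48
tool_pos: [0.6021, -0.0101, 0.1628]
eef_rot: [0.643, 0.766, -0.0, -0.001]
contact_force: [0.2, -0.1, -3.1]
opening: 0.231
finger_force: 45.0
```

carry_out:
  plan:
    - {"rot":[0,0,0],"xyz":[0,0.0015,0],"grip":255}
    - {"rot":[0,0,0],"xyz":[0,0.003,0],"grip":255}
    - {"rot":[0,0,0],"xyz":[0,0.003,0],"grip":255}

```text
clock: 11.73
tool_pos: [0.6047, -0.0095, 0.1631]
eef_rot: [0.643, 0.766, -0.001, -0.001]
contact_force: [-2.0, 0.0, -2.0]
opening: 0.236
finger_force: 44.9
```

carry_out:
  plan:
    - {"rot":[0,0,0],"xyz":[0,-0.003,0],"grip":255}
    - {"rot":[0,0,0],"xyz":[0,-0.0045,0],"grip":255}
    - {"rot":[0,0,0],"xyz":[0,-0.006,0],"grip":255}
    - {"rot":[0,0,0],"xyz":[0,-0.006,0],"grip":255}

```text
clock: 12.07
tool_pos: [0.5997, -0.0104, 0.1639]
eef_rot: [0.643, 0.766, 0.0, 0.0]
contact_force: [-1.3, -0.1, -3.3]
opening: 0.24
finger_force: 45.0
```

carry_out:
  plan:
    - {"rot":[0,0,0],"xyz":[0,0.003,0],"grip":255}
    - {"rot":[0,0,0],"xyz":[0.0015,0.003,0],"grip":255}
    - {"rot":[0,0,0],"xyz":[0.003,0.003,0],"grip":255}
    - {"rot":[0,0,0],"xyz":[0.003,0.003,0],"grip":255}

```text
clock: 12.4
tool_pos: [0.6024, -0.0066, 0.1637]
eef_rot: [0.642, 0.766, 0.0, 0.0]
contact_force: [-0.3, -1.2, -2.7]
opening: 0.233
finger_force: 45.0
```

carry_out:
  plan:
    - {"rot":[0,0,0],"xyz":[-0.003,0,0],"grip":255}
    - {"rot":[0,0,0],"xyz":[-0.0045,0,0],"grip":255}
    - {"rot":[0,0,0],"xyz":[-0.006,0,0],"grip":255}
    - {"rot":[0,0,0],"xyz":[-0.006,0,0],"grip":255}

```text
clock: 12.73
tool_pos: [0.6031, -0.013, 0.1635]
eef_rot: [0.643, 0.766, 0.0, -0.0]
contact_force: [-0.5, 0.5, -3.3]
opening: 0.24
finger_force: 45.0
```

carry_out:
  plan:
    - {"rot":[0,0,0],"xyz":[-0.001,0,0],"grip":255}
    - {"rot":[0,0,0],"xyz":[-0.002,0,0],"grip":255}
    - {"rot":[0,0,0],"xyz":[-0.002,0,0],"grip":255}

```text
clock: 12.98
tool_pos: [0.6035, -0.0145, 0.1636]
eef_rot: [0.643, 0.766, 0.0, -0.0]
contact_force: [-0.8, 1.8, -3.1]
opening: 0.233
finger_force: 45.0
```

carry_out:
  plan:
    - {"rot":[0,0,0],"xyz":[0.004,0,0],"grip":255}
    - {"rot":[0,0,0],"xyz":[0.004,-0.003,0],"grip":255}
    - {"rot":[0,0,0],"xyz":[0.004,-0.0045,0],"grip":255}
    - {"rot":[0,0,0],"xyz":[0.004,-0.0045,0],"grip":255}

```text
clock: 13.32
tool_pos: [0.5987, -0.0115, 0.1638]
eef_rot: [0.643, 0.766, 0.0, 0.0]
contact_force: [0.6, 0.2, -3.7]
opening: 0.234
finger_force: 45.0
```

carry_out:
  plan:
    - {"rot":[0,0,0],"xyz":[0,-0.001,0],"grip":255}
    - {"rot":[0,0,0],"xyz":[0,-0.0015,0],"grip":255}
    - {"rot":[0,0,0],"xyz":[0,-0.0015,0],"grip":255}

```text
clock: 13.57
tool_pos: [0.5978, -0.0117, 0.1639]
eef_rot: [0.643, 0.766, 0.001, 0.001]
contact_force: [2.7, 0.9, -4.3]
opening: 0.238
finger_force: 45.1
```

```bash
python3 -c "
from h import *
s=state(); togo((.602,-.011,.163),1.74)
"
```

```text
t 13.57 pos [ 0.5978 -0.0117  0.1639] F [ 2.7  0.9 -4.3] M [ 0.21 -0.9   0.01] open 0.238 ff 45.1
shift [-0.0001  0.0043  0.0009] turn [ 0.0021 -0.0001  0.0057]
```

Contacts on the walls put the bore's centre at about TCP (0.6013, -0.0105), so I'll retry there.

carry_out:
  plan:
    - {"rot":[0,0,0],"xyz":[0.0005,0.0036,0],"grip":255}
    - {"rot":[0,0,0],"xyz":[0.0005,0.0036,0.002],"grip":255}
    - {"rot":[0,0,0],"xyz":[0.0005,0.0036,0.0035],"grip":255}
    - {"rot":[0,0,0],"xyz":[0.0005,0.0036,0.005],"grip":255}
    - {"rot":[0,0,0],"xyz":[0.0005,0.0036,0.005],"grip":255}

```text
clock: 13.98
tool_pos: [0.5999, -0.0109, 0.1581]
eef_rot: [0.643, 0.766, -0.0, -0.0]
contact_force: [1.1, 1.0, -3.2]
opening: 0.237
finger_force: 45.0
```

```bash
python3 -c "
from h import *
s=state(); togo((.6013,-.0106,.163),1.74)
"
```

```text
t 13.98 pos [ 0.5999 -0.0109  0.1581] F [ 1.1  1.  -3.2] M [ 0.04 -0.17  0.01] open 0.237 ff 45.0
shift [ 0.      0.0014 -0.0049] turn [-0.0012  0.0001  0.0058]
```

It dropped below the disc with no vertical force, so the tang is entering the pocket. I'll centre it and go on down.

carry_out:
  plan:
    - {"rot":[0,0,0],"xyz":[0,0.0014,0.001],"grip":255}
    - {"rot":[0,0,0],"xyz":[0,0.0014,0.003],"grip":255}
    - {"rot":[0,0,0],"xyz":[0,0.0014,0.005],"grip":255}
    - {"rot":[0,0,0],"xyz":[0,0.0014,0.007],"grip":255}
    - {"rot":[0,0,0],"xyz":[0,0.0014,0.007],"grip":255}

```text
clock: 14.4
tool_pos: [0.6012, -0.0106, 0.151]
eef_rot: [0.643, 0.766, -0.001, -0.0]
contact_force: [0.3, 0.5, -3.9]
opening: 0.237
finger_force: 45.0
```

carry_out:
  plan:
    - {"rot":[0,0,0],"xyz":[0,0,0.002],"grip":255}
    - {"rot":[0,0,0],"xyz":[0,0,0.004],"grip":255}
    - {"rot":[0,0,0],"xyz":[0,0,0.006],"grip":255}
    - {"rot":[0,0,0],"xyz":[0,0,0.006],"grip":255}

```text
clock: 14.73
tool_pos: [0.6017, -0.0106, 0.1452]
eef_rot: [0.643, 0.766, -0.0, -0.0]
contact_force: [1.1, -0.6, -2.5]
opening: 0.237
finger_force: 45.0
```

```bash
python3 -c "
from h import *
s=state(); togo((.6013,-.0106,.137),1.74)
"
```

```text
t 14.73 pos [ 0.6017 -0.0106  0.1452] F [ 1.1 -0.6 -2.5] M [-0.1  -0.25 -0.  ] open 0.237 ff 45.0
shift [ 0.0001 -0.0003  0.0082] turn [-0.0003  0.0002  0.0058]
```

carry_out:
  plan:
    - {"rot":[0,0,0],"xyz":[0,0.0005,0.001],"grip":255}
    - {"rot":[0,0,0],"xyz":[0,0.0005,0.002],"grip":255}
    - {"rot":[0,0,0],"xyz":[0,0.0005,0.003],"grip":255}
    - {"rot":[0,0,0],"xyz":[0,0.0005,0.003],"grip":255}

```text
clock: 15.07
tool_pos: [0.6023, -0.0104, 0.1428]
eef_rot: [0.643, 0.766, -0.0, 0.0]
contact_force: [-1.3, -1.1, -0.7]
opening: 0.24
finger_force: 44.9
```

carry_out:
  plan:
    - {"rot":[0,0,0.02],"xyz":[0,0,0.001],"grip":255}
    - {"rot":[0,0,-0.02],"xyz":[0,0,0.002],"grip":255}
    - {"rot":[0,0,0.02],"xyz":[0,0,0.0025],"grip":255}
    - {"rot":[0,0,0],"xyz":[0,0,0.0025],"grip":255}

```text
clock: 15.4
tool_pos: [0.6026, -0.0103, 0.1408]
eef_rot: [0.643, 0.766, 0.0, 0.001]
contact_force: [-0.8, -0.9, 2.3]
opening: 0.239
finger_force: 44.9
```

```bash
python3 -c "
from h import *
s=state(); togo((.6013,-.0106,.137),1.74)
"
```

```text
t 15.4 pos [ 0.6026 -0.0103  0.1408] F [-0.8 -0.9  2.3] M [-0.26  0.26  0.01] open 0.239 ff 44.9
shift [-0.     -0.0013  0.0038] turn [0.001  0.0006 0.0045]
```

carry_out:
  plan:
    - {"rot":[0,0,0.025],"xyz":[0,0,0.0007],"grip":255}
    - {"rot":[0,0,-0.025],"xyz":[0,0,0.0014],"grip":255}
    - {"rot":[0,0,0.025],"xyz":[0,0,0.002],"grip":255}
    - {"rot":[0,0,-0.025],"xyz":[0,0,0.002],"grip":255}
    - {"rot":[0,0,0.0],"xyz":[0,0,0.002],"grip":255}

```text
clock: 15.82
tool_pos: [0.6027, -0.0104, 0.1384]
eef_rot: [0.642, 0.766, 0.0, 0.0]
contact_force: [-0.3, -1.5, 2.5]
opening: 0.24
finger_force: 45.0
```

carry_out:
  plan:
    - {"rot":[0,0,0.025],"xyz":[0,0,0.0005],"grip":255}
    - {"rot":[0,0,-0.025],"xyz":[0,0,0.001],"grip":255}
    - {"rot":[0,0,0.025],"xyz":[0,0,0.001],"grip":255}
    - {"rot":[0,0,-0.025],"xyz":[0,0,0.001],"grip":255}
    - {"rot":[0,0,0.0],"xyz":[0,0,0.001],"grip":255}

```text
clock: 16.23
tool_pos: [0.6026, -0.0103, 0.1372]
eef_rot: [0.643, 0.766, 0.0, 0.0]
contact_force: [-0.4, 0.0, 2.7]
opening: 0.238
finger_force: 45.0
```

```bash
python3 -c "
from h import *
s=state(); togo((.6013,-.0106,.137),1.74)
"
```

```text
t 16.23 pos [ 0.6026 -0.0103  0.1372] F [-0.4  0.   2.7] M [-0.22  0.06  0.11] open 0.238 ff 45.0
shift [-0.0001 -0.0013  0.0002] turn [ 0.0008 -0.0001  0.0044]
```

carry_out:
  plan:
    - {"rot":[0,0,0.025],"xyz":[0,0,0.0005],"grip":255}
    - {"rot":[0,0,-0.025],"xyz":[0,0,0.001],"grip":255}
    - {"rot":[0,0,0.025],"xyz":[0,0,0.001],"grip":255}
    - {"rot":[0,0,0.0],"xyz":[0,0,0.001],"grip":255}

```text
clock: 16.57
tool_pos: [0.603, -0.0101, 0.1369]
eef_rot: [0.645, 0.764, 0.001, 0.001]
contact_force: [-0.8, -0.6, 5.5]
opening: 0.239
finger_force: 45.0
```

carry_out:
  plan:
    - {"rot":[0,0,0.025],"xyz":[0,0,0.0005],"grip":255}
    - {"rot":[0,0,-0.025],"xyz":[0,0,0.001],"grip":255}
    - {"rot":[0,0,0.025],"xyz":[0,0,0.001],"grip":255}
    - {"rot":[0,0,0.0],"xyz":[0,0,0.001],"grip":255}

```text
clock: 16.9
tool_pos: [0.6034, -0.0101, 0.1368]
eef_rot: [0.645, 0.764, 0.001, 0.001]
contact_force: [-0.8, -1.0, 11.0]
opening: 0.239
finger_force: 45.0
```

```bash
python3 -c "
from h import *
s=state(); togo((.6013,-.0106,.137),1.74)
"
```

```text
t 16.9 pos [ 0.6034 -0.0101  0.1368] F [-0.8 -1.  11. ] M [-0.23  0.38 -0.12] open 0.239 ff 45.0
shift [-0.0002 -0.0022 -0.0002] turn [0.0029 0.0006 0.0004]
```

carry_out:
  plan:
    - {"rot":[0,0,0.03],"xyz":[0,0,0.0005],"grip":255}
    - {"rot":[0,0,-0.03],"xyz":[0,0,0.0007],"grip":255}
    - {"rot":[0,0,0.03],"xyz":[0,0,0.0007],"grip":255}
    - {"rot":[0,0,-0.03],"xyz":[0,0,0.0007],"grip":255}
    - {"rot":[0,0,0.0],"xyz":[0,0,0.0007],"grip":255}

```text
clock: 17.32
tool_pos: [0.6037, -0.01, 0.1367]
eef_rot: [0.643, 0.766, 0.001, 0.001]
contact_force: [-1.6, -0.5, 15.4]
opening: 0.24
finger_force: 45.1
```

```bash
python3 look.py seat; python3 -c "
from h import *
a=r.snapshot('scene'); c=cam('scene'); p=proj(c,[[.6035,-.0105,.13]])[0].astype(int); print(p)
cv2.imwrite('pics/seatc.png',cv2.resize(a[p[1]-30:p[1]+30,p[0]-40:p[0]+40,::-1],None,fx=10,fy=10,interpolation=cv2.INTER_CUBIC))
"
```

```text
t 17.32 pos [ 0.6037 -0.01    0.1367] F [-1.6 -0.5 15.4] M [-0.34  0.56  0.17] open 0.24 ff 45.1
[254 235]
```

The height has stopped at 0.1367 while the push rose to 19 N under a twist, so the collar is home. I'll ease off, release and rise.

carry_out:
  plan:
    - {"rot":[0,0,0],"xyz":[0,0,-0.002],"grip":255}
    - {"rot":[0,0,0],"xyz":[0,0,-0.002],"grip":0}
    - {"rot":[0,0,0],"xyz":[0,0,-0.002],"grip":0}
    - {"rot":[0,0,0],"xyz":[0,0,-0.002],"grip":0}
    - {"rot":[0,0,0],"xyz":[0,0,-0.002],"grip":0}
    - {"rot":[0,0,0],"xyz":[0,0,-0.002],"grip":0}
    - {"rot":[0,0,0],"xyz":[0,0,-0.002],"grip":0}

```text
clock: 18.0
tool_pos: [0.6021, -0.0103, 0.1362]
eef_rot: [0.643, 0.766, -0.0, -0.0]
contact_force: [0.6, -0.4, -0.1]
opening: 0.667
finger_force: 0.0
```

carry_out:
  plan:
    - {"rot":[0,0,0],"xyz":[0,0,-0.015],"grip":0}
    - {"rot":[0,0,0],"xyz":[0,0,-0.045],"grip":0}
    - {"rot":[0,0,0],"xyz":[0,0,-0.08],"grip":0}
    - {"rot":[0,0,0],"xyz":[0,0,-0.11],"grip":0}

```text
clock: 18.33
tool_pos: [0.6021, -0.0101, 0.248]
eef_rot: [0.643, 0.766, 0.0, -0.0]
contact_force: [0.6, 0.6, 0.6]
opening: 0.965
finger_force: 0.0
```

```bash
python3 look.py rel; python3 - <<'E'
from h import *
a=r.snapshot('scene'); c=cam('scene'); p=proj(c,[[.6035,-.0105,.13]])[0].astype(int)
A=cv2.resize(a[p[1]-30:p[1]+30,p[0]-30:p[0]+30,::-1],(400,400),interpolation=cv2.INTER_CUBIC)
b=cv2.resize(r.snapshot('wrist')[:,:,::-1],(400,300))
k=np.load('pics/keyA.npz')['im'][100:,150:,::-1]; k=cv2.resize(k,(400,300))
cv2.imwrite('pics/m2.png',np.hstack([np.vstack([A,np.zeros((200,400,3),np.uint8)]),np.vstack([b,k])]))
togo((.515,-.225,.22),.284)
E
```

```text
t 18.33 pos [ 0.6021 -0.0101  0.248 ] F [0.6 0.6 0.6] M [-0.01 -0.14 -0.01] open 0.965 ff 0.0
shift [-0.1964 -0.1251  0.0283] turn [ 0.0048 -0.0037  1.4614]
```

View pics/m2.png

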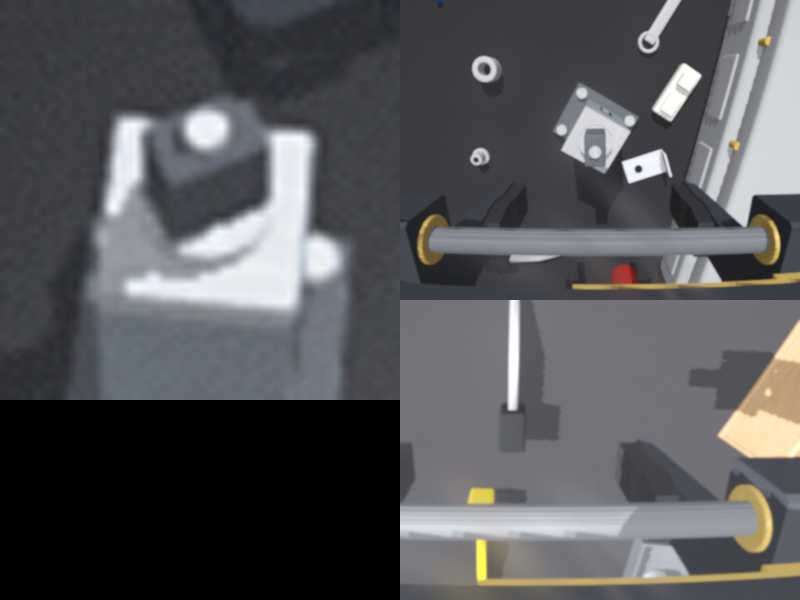

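The arbor stands in the block with its collar on the top face. In the keyA crop the key's black grip lies at (500–526, 405–450) with its bright blade above it. I'll work out the key's pose from the existing pictures.

```bash
cat > key.py <<'E'
import sys
from h import *
d=np.load('pics/%s.npz'%sys.argv[1]); c=cam('wrist',dict(tool_pos=d['pos'],eef_rot=d['rot'])); im=d['im']
org=np.array([float(sys.argv[2]),float(sys.argv[3])]); h=float(sys.argv[4])
# refine: sample cross-profiles along the blade and the grip top, in world, and find edges
g=cv2.cvtColor(im,cv2.COLOR_RGB2GRAY).astype(np.float32)
def prof(P):
    uv=proj(c,P); return cv2.remap(g,uv[:,0].astype(np.float32)[None],uv[:,1].astype(np.float32)[None],cv2.INTER_LINEAR)[0]
t=np.arange(-.03,.0301,.0005)
for it in range(3):
    x=np.array([np.cos(h),np.sin(h)]);y=np.array([-x[1],x[0]]); pts=[]
    for X in np.arange(.035,.15,.01):
        z=.028 if X<.077 else .028-.25*(X-.077)
        P=np.c_[org+X*x+t[:,None]*y,np.full(len(t),z)]; v=prof(P); m=v>(v.max()+np.median(v))/2
        if v.max()-np.median(v)>50: pts.append((X,t[m].mean(),m.sum()*.5))
    pts=np.array(pts); a,b=np.polyfit(pts[:,0],pts[:,1],1); org=org+b*y; h=h+np.arctan(a)
print('heading',h,'org',org.round(4),'width',pts[:,2].round(1))
x=np.array([np.cos(h),np.sin(h)]);y=np.array([-x[1],x[0]])
s=np.arange(-.05,.05,.001); v=prof(np.c_[org+s[:,None]*x,np.full(len(s),.04)]); print('grip along',[(round(a*1000),int(b)) for a,b in zip(s,v)][::2])
s=np.arange(.13,.18,.0015); v=prof(np.c_[org+s[:,None]*x,np.full(len(s),.008)]); print('tip along',[(round(a*1000),int(b)) for a,b in zip(s,v)])
E
python3 key.py keyA .470 -.2915 .284
```

```text
heading 0.27674488254265334 org [ 0.4695 -0.2899] width [ 9.   9.5  9.5 10.5 10.5 10.  10.   9.5  9.5  9.5  8.5  8. ]
grip along [(-50, 116), (-48, 115), (-46, 116), (-44, 116), (-42, 114), (-40, 116), (-38, 116), (-36, 114), (-34, 116), (-32, 115), (-30, 115), (-28, 115), (-26, 116), (-24, 116), (-22, 107), (-20, 96), (-18, 94), (-16, 94), (-14, 95), (-12, 94), (-10, 95), (-8, 95), (-6, 94), (-4, 94), (-2, 94), (0, 95), (2, 94), (4, 95), (6, 95), (8, 95), (10, 96), (12, 96), (14, 95), (16, 95), (18, 94), (20, 88), (22, 76), (24, 116), (26, 212), (28, 234), (30, 239), (32, 243), (34, 247), (36, 250), (38, 253), (40, 255), (42, 255), (44, 255), (46, 255), (48, 255)]
tip along [(130, 242), (132, 240), (133, 240), (134, 239), (136, 238), (138, 237), (139, 236), (140, 235), (142, 234), (144, 233), (145, 233), (147, 232), (148, 231), (150, 230), (151, 229), (153, 228), (154, 226), (156, 216), (157, 176), (159, 128), (160, 117), (162, 115), (163, 116), (165, 116), (166, 115), (168, 114), (169, 116), (171, 115), (172, 115), (174, 114), (175, 115), (177, 114), (178, 114), (180, 114)]
```

carry_out:
  plan:
    - {"rot":[0,0,0.12],"xyz":[-0.03,-0.02,0],"grip":0}
    - {"rot":[0,0,0.24],"xyz":[-0.063,-0.042,0],"grip":0}
    - {"rot":[0,0,0.36],"xyz":[-0.095,-0.065,0],"grip":0}
    - {"rot":[0,0,0.48],"xyz":[-0.128,-0.088,0],"grip":0}
    - {"rot":[0,0,0.6],"xyz":[-0.16,-0.11,0.01],"grip":0}
    - {"rot":[0,0,0.72],"xyz":[-0.192,-0.133,0.02],"grip":0}
    - {"rot":[0,0,0.84],"xyz":[-0.223,-0.155,0.03],"grip":0}
    - {"rot":[0,0,0.96],"xyz":[-0.25,-0.174,0.04],"grip":0}

```text
clock: 19.15
tool_pos: [0.4715, -0.2893, 0.2047]
eef_rot: [0.925, 0.379, -0.001, -0.001]
contact_force: [0.4, 0.3, 0.2]
opening: 1.0
finger_force: 0.0
```

carry_out:
  plan:
    - {"rot":[0,0,0.12],"xyz":[0,0,0.02],"grip":0}
    - {"rot":[0,0,0.24],"xyz":[0,0,0.04],"grip":0}
    - {"rot":[0,0,0.36],"xyz":[0,0,0.06],"grip":0}
    - {"rot":[0,0,0.48],"xyz":[0,0,0.08],"grip":0}
    - {"rot":[0,0,0.51],"xyz":[0,0,0.09],"grip":0}
    - {"rot":[0,0,0.51],"xyz":[0,0,0.09],"grip":0}
    - {"rot":[0,0,0.51],"xyz":[0,0,0.09],"grip":0}

```text
clock: 19.73
tool_pos: [0.4739, -0.2864, 0.1158]
eef_rot: [0.99, 0.139, -0.001, -0.0]
contact_force: [0.8, 0.2, 0.4]
opening: 0.992
finger_force: 0.0
```

```bash
python3 look.py keyB; python3 key.py keyB .469 -.290 .277|cut -c1-900; python3 -c "
from h import *
togo((.474,-.2886,.008),.277)"
```

```text
t 19.73 pos [ 0.4739 -0.2864  0.1158] F [0.8 0.2 0.4] M [-0.09 -0.04 -0.01] open 0.992 ff 0.0
heading 0.2722797244528532 org [ 0.4688 -0.2894] width [ 9.   9.   9.5  9.5 10.   9.5  9.5  9.   9.   8.5  8.5  8. ]
grip along [(-50, 118), (-48, 117), (-46, 117), (-44, 117), (-42, 118), (-40, 118), (-38, 118), (-36, 118), (-34, 118), (-32, 117), (-30, 117), (-28, 117), (-26, 117), (-24, 117), (-22, 117), (-20, 108), (-18, 93), (-16, 93), (-14, 93), (-12, 93), (-10, 95), (-8, 95), (-6, 97), (-4, 96), (-2, 97), (0, 95), (2, 96), (4, 97), (6, 98), (8, 97), (10, 97), (12, 98), (14, 99), (16, 101), (18, 100), (20, 100), (22, 94), (24, 81), (26, 193), (28, 237), (30, 241), (32, 246), (34, 249), (36, 253), (38, 255), (40, 255), (42, 255), (44, 255), (46, 255), (48, 255)]
tip along [(130, 244), (132, 243), (133, 241), (134, 240), (136, 239), (138, 239), (139, 237), (140, 236), (142, 235), (144, 234), (145, 233), (147, 232), (148, 232), (150, 230), (151, 229), (153, 0), (154, 0), (156, 0), (157, 0), (159, 0), (160, 0), (162, 0), (163, 0), (165, 0), (166, 0), (168, 0), (169, 0), (171, 0), (172, 0), (174, 0), (175, 0), (177, 0), (178, 0), (180, 0)]
shift [-0.0011  0.0015  0.1086] turn [ 0.0001 -0.0001  0.0013]
```

carry_out:
  plan:
    - {"rot":[0,0,0],"xyz":[0,0.001,0.03],"grip":0}
    - {"rot":[0,0,0],"xyz":[0,0.001,0.06],"grip":40}
    - {"rot":[0,0,0],"xyz":[0,0.001,0.085],"grip":60}
    - {"rot":[0,0,0],"xyz":[0,0.001,0.1],"grip":80}
    - {"rot":[0,0,0],"xyz":[0,0.001,0.107],"grip":100}
    - {"rot":[0,0,0],"xyz":[0,0.001,0.107],"grip":100}
    - {"rot":[0,0,0],"xyz":[0,0.001,0.107],"grip":255}
    - {"rot":[0,0,0],"xyz":[0,0.001,0.107],"grip":255}
  squeeze: 60

```text
clock: 20.45
tool_pos: [0.4758, -0.2884, 0.0109]
eef_rot: [0.99, 0.138, 0.001, 0.001]
contact_force: [-0.1, -0.1, -0.1]
opening: 0.499
finger_force: 0.0
```

carry_out:
  plan:
    - {"rot":[0,0,0],"xyz":[0,0,0],"grip":255}
    - {"rot":[0,0,0],"xyz":[0,0,0],"grip":255}
    - {"rot":[0,0,0],"xyz":[0,0,0],"grip":255}
    - {"rot":[0,0,0],"xyz":[0,0,0],"grip":255}
    - {"rot":[0,0,0],"xyz":[0,0,0],"grip":255}
    - {"rot":[0,0,0],"xyz":[0,0,0],"grip":255}

```text
clock: 20.95
tool_pos: [0.4746, -0.2849, 0.0124]
eef_rot: [0.99, 0.138, -0.0, -0.001]
contact_force: [-7.4, 10.2, 40.0]
opening: 0.043
finger_force: 43.0
```

```bash
python3 -c "
from h import *
s=state(); togo((.474,-.2886,.008),.277)
print(s['q'])"
```

```text
t 20.95 pos [ 0.4746 -0.2849  0.0124] F [-7.4 10.2 40. ] M [2.11 1.38 0.  ] open 0.043 ff 43.0
shift [-0.0016  0.0034  0.0044] turn [-0.0028 -0.0002  0.0008]
[ 0.50640693  0.90352655 -0.08085707  1.91175625  0.18739861  0.33504393
 -1.01400448]
```

The fingers closed past the grip's 26 mm and the force is up, so something went wrong. I'll look before doing anything else.

```bash
python3 look.py keyC; python3 - <<'E'
from h import *
a=r.snapshot('scene'); c=cam('scene'); p=proj(c,[[.50,-.28,.02]])[0].astype(int); print(p)
A=cv2.resize(a[p[1]-70:p[1]+60,max(p[0]-60,0):max(p[0]-60,0)+87,::-1],(400,600),interpolation=cv2.INTER_CUBIC)
w=r.snapshot('wrist')[:,:,::-1]; w=cv2.resize(w,(400,300))
t=r.snapshot('top'); ct=cam('top'); p=proj(ct,[[.50,-.28,.02]])[0].astype(int); T=cv2.resize(t[p[1]-45:p[1]+45,p[0]-60:p[0]+60,::-1],(400,300),interpolation=cv2.INTER_CUBIC)
cv2.imwrite('pics/m3.png',np.hstack([A,np.vstack([w,T])]))
E
```

```text
t 20.95 pos [ 0.4746 -0.2849  0.0124] F [-7.4 10.2 40. ] M [2.11 1.38 0.  ] open 0.043 ff 43.0
[127 244]
```

View pics/m3.png

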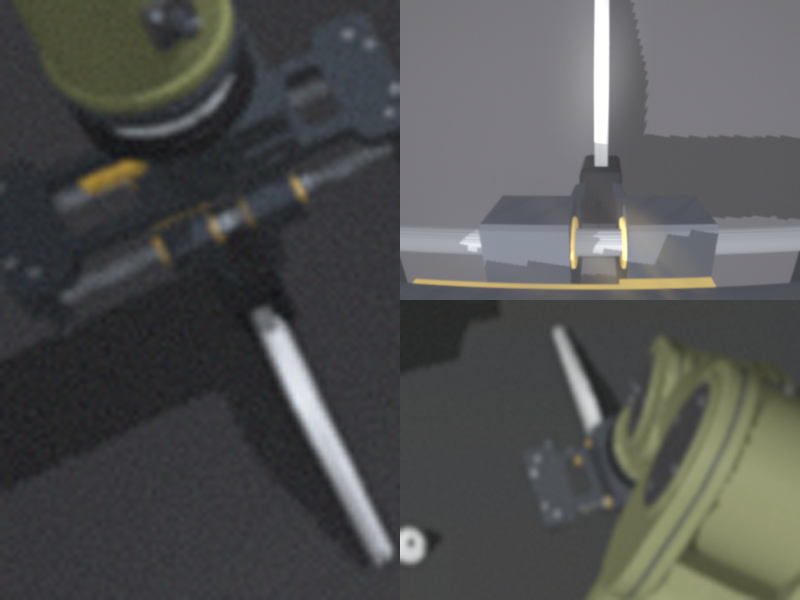

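```bash
python3 key.py keyC .4695 -.289 .274|cut -c1-150; python3 - <<'E'
from h import *
for n in('arbC','blkB','seat','keyB','keyC'):
    g=np.load('pics/%s.npz'%n)['im'].astype(int); y=(g[295:325,:,0]+g[295:325,:,1]-2*g[295:325,:,2]).mean(0); y=(g[:,:,0]-g[:,:,2])[285:335].max(0)
    i=np.where(y>90)[0]; print(n,i.min() if len(i) else '',i.max() if len(i) else '',np.split(i,np.where(np.diff(i)>3)[0]+1)[:6] and [(a[0],a[-1]) for a in np.split(i,np.where(np.diff(i)>3)[0]+1)])
state()
E
```

```text
heading 0.28316661897247714 org [ 0.4704 -0.292 ] width [12.5 12.5 13.  13.  13.  13.  12.5 12.  11.5]
grip along [(-50, 134), (-48, 134), (-46, 136), (-44, 135), (-42, 135), (-40, 133), (-38, 130), (-36, 168), (-34, 216), (-32, 228), (-30, 234), (-28, 
tip along [(130, 0), (132, 0), (133, 0), (134, 0), (136, 0), (138, 0), (139, 0), (140, 0), (142, 0), (144, 0), (145, 0), (147, 0), (148, 0), (150, 0),
arbC 23 486 [(np.int64(23), np.int64(33)), (np.int64(226), np.int64(235)), (np.int64(277), np.int64(291)), (np.int64(448), np.int64(486))]
blkB 171 337 [(np.int64(171), np.int64(174)), (np.int64(329), np.int64(337))]
seat 171 337 [(np.int64(171), np.int64(177)), (np.int64(332), np.int64(337))]
keyB 23 485 [(np.int64(23), np.int64(34)), (np.int64(203), np.int64(233)), (np.int64(472), np.int64(485))]
keyC 209 298 [(np.int64(209), np.int64(214)), (np.int64(290), np.int64(298))]
t 21.15 pos [ 0.4755 -0.2872  0.0109] F [-1.3  2.6 13.2] M [ 0.61  0.28 -0.05] open 0.003 ff 6.1
```

```bash
python3 - <<'E'
from h import *
d=np.load('pics/keyC.npz'); c=cam('wrist',dict(tool_pos=d['pos'],eef_rot=d['rot']))
h=.277; x=np.array([np.cos(h),np.sin(h),0]); y=np.array([-x[1],x[0],0]); o0=np.array([.4698,-.2895,0])
for D in (0,.02,.04):
    o=o0+[0,0,D]
    print(D,'gripfront top',proj(c,[o+.022*x+.013*y+[0,0,.04],o+.022*x-.013*y+[0,0,.04]]).round(0).tolist(),'grip front bottom',proj(c,[o+.022*x+.013*y,o+.022*x-.013*y]).round(0).tolist(),'blade start top',proj(c,[o+.022*x+.004*y+[0,0,.028],o+.022*x-.004*y+[0,0,.028]]).round(0).tolist(),'x=77',proj(c,[o+.077*x+.004*y+[0,0,.028],o+.077*x-.004*y+[0,0,.028]]).round(0).tolist())
    print('  grip back top',proj(c,[o-.022*x+[0,0,.04]]).round(0).tolist())
print('TCP',proj(c,[d['pos'],d['pos']+np.array([0,0,.019])]).round(0).tolist())
g=cv2.cvtColor(d['im'],cv2.COLOR_RGB2GRAY).astype(int)
for rr in (20,60,100,150,180,195,205,212,220,230,240,250): 
    row=g[rr,200:320]; print(rr,row[::4].tolist())
E
```

```text
0 gripfront top [[233.0, 220.0], [288.0, 220.0]] grip front bottom [[237.0, 196.0], [281.0, 197.0]] blade start top [[252.0, 212.0], [268.0, 212.0]] x=77 [[252.0, 99.0], [269.0, 99.0]]
  grip back top [[260.0, 302.0]]
0.02 gripfront top [[230.0, 237.0], [293.0, 237.0]] grip front bottom [[235.0, 207.0], [284.0, 207.0]] blade start top [[252.0, 227.0], [270.0, 227.0]] x=77 [[251.0, 99.0], [271.0, 99.0]]
  grip back top [[260.0, 327.0]]
0.04 gripfront top [[226.0, 259.0], [299.0, 259.0]] grip front bottom [[233.0, 220.0], [288.0, 220.0]] blade start top [[251.0, 245.0], [272.0, 245.0]] x=77 [[251.0, 99.0], [274.0, 99.0]]
  grip back top [[261.0, 359.0]]
TCP [[254.0, 230.0], [254.0, 244.0]]
20 [124, 124, 123, 125, 127, 127, 130, 132, 134, 135, 136, 138, 139, 209, 255, 255, 255, 255, 254, 216, 115, 114, 110, 107, 107, 102, 99, 107, 124, 124]
60 [126, 125, 128, 128, 131, 133, 134, 137, 139, 139, 144, 144, 145, 214, 255, 255, 255, 255, 255, 255, 129, 121, 117, 115, 110, 107, 104, 99, 96, 96]
100 [128, 127, 130, 130, 133, 135, 135, 139, 142, 145, 147, 149, 152, 219, 255, 255, 255, 255, 255,
[... 601 characters left out ...]
87, 91, 90, 92, 91, 90, 88, 89]
212 [123, 126, 124, 126, 126, 126, 127, 125, 127, 127, 100, 91, 79, 75, 76, 102, 137, 129, 114, 94, 66, 63, 64, 72, 90, 89, 91, 89, 89, 91]
220 [122, 124, 123, 124, 124, 126, 125, 124, 127, 125, 99, 76, 78, 80, 79, 76, 76, 76, 73, 72, 72, 72, 73, 72, 70, 90, 90, 91, 89, 90]
230 [124, 123, 124, 123, 124, 123, 123, 125, 123, 123, 95, 78, 80, 82, 84, 82, 82, 80, 79, 78, 78, 73, 77, 75, 73, 88, 92, 90, 90, 90]
240 [122, 122, 124, 123, 121, 89, 87, 85, 81, 78, 80, 81, 80, 81, 82, 83, 84, 85, 82, 86, 86, 87, 83, 75, 71, 89, 90, 92, 90, 89]
250 [108, 110, 110, 105, 87, 86, 86, 84, 76, 77, 78, 76, 77, 78, 78, 81, 83, 84, 86, 84, 90, 88, 90, 90, 82, 91, 89, 89, 90, 88]
```

```bash
python3 - <<'E'
from h import *
state()
w=r.snapshot('wrist'); np.savez('pics/keyD.npz',im=w)
g=cv2.cvtColor(w,cv2.COLOR_RGB2GRAY); g=cv2.GaussianBlur(g,(3,3),0)
ch=" .:-=+*#%@"
for v in range(150,345,4): print(v,''.join(ch[min(9,int((int(g[v,u])-40)/18)) if g[v,u]>40 else 0] for u in range(170,350,2)))
a=cv2.cvtColor(r.snapshot('scene'),cv2.COLOR_RGB2GRAY)
print()
for v in range(215,302,2): print(v,''.join(ch[min(9,int(a[v,u]/22))] for u in range(95,165)))
E
```

```text
t 21.15 pos [ 0.4755 -0.2872  0.0109] F [-1.3  2.6 13.2] M [ 0.61  0.28 -0.05] open 0.003 ff 6.1
150 ===================+++++++++++++++++++*@@@@@@@@@%==-----------------::-===================
154 ==================++++++++++++++++++++*@@@@@@@@@%=-----------------::::--=================
158 ===================+++++++++++++++++++*@@@@@@@@@%=---------------::::::-==================
162 ==================++++++++++++++++++++*@@@@@@@@@#=--------------::::::--==================
166 ===================+=+++++++++++++++++*@@@@@@@@@#=--------------::::::-===================
170 ======================+++++++++++++++++@@@@@@@@@#-------------::::::::--==================
174 ======================+++++++++++++++++@@@@@@@@@#------------:::::::::::::::::------===---
178 =======================++++++++++++++++@@@@@@@@@*---------::::::::::::::::::::::::::::::::
182 ========================+++++++++++++++#@@@@@@@@*---------::::::::::::::::::::::::::::::::
186 ==========================+++++++++++++*%@@@@@@%+---------::::::::::::::::::::::::::::::::
190 ============================+=+++++++++*%@@@@@@%+
[... 6252 characters left out ...]
.:-+#%#+-::::::::::::::::
285 ::::::::::::::::::::::::::::::::::::::::::.::..:-+###+-:::::::::::::::
287 ::::::::::::::::::::::::::::::::::::::::::::..:.:-+*##+-::::::::::::::
289 :::::::::::::::::::::::::::::::::::::::::::::....:-+*##+-:::::::::::::
291 :::::::::::::::::::::::::::::::::::::::::::::::::.:-+*##+-::::::::::::
293 ::::::::::::::::::::::::::::::::::-:::::::::::::.:.:-+*##=--::::::::::
295 ::::::::::::::::::::::::::::::::::::::::::::::::::..:=++=-::::::::::::
297 ::::::::::::::::::::::::::::::::::::::::::::-:::::::::::::::::::::::::
299 :::::::::::::::::::::::::::::::::::-::::::::::::::::::::::::::::::::::
301 ::::::::::::::::::::::::::::::::::::::::::::::::::::::::::::::::::-::-
```

```bash
python3 look.py keyE; python3 - <<'E'
from h import *
f=lambda n:cv2.convertScaleAbs(cv2.resize(np.load('pics/%s.npz'%n)['im'][150:350,155:355,::-1],(400,400),interpolation=cv2.INTER_CUBIC),alpha=1.6,beta=-60)
a=r.snapshot('scene')[200:275,80:180,::-1]; a=cv2.convertScaleAbs(cv2.resize(a,(400,200),interpolation=cv2.INTER_CUBIC),alpha=2)
k=np.load('pics/keyB.npz')['im'][120:260,120:400,::-1]; k=cv2.convertScaleAbs(cv2.resize(k,(400,200)),alpha=1.5,beta=-50)
cv2.imwrite('pics/m4.png',np.vstack([np.hstack([f('keyC'),f('keyE')]),np.hstack([k,a])]))
E
```

```text
t 21.25 pos [ 0.4755 -0.2872  0.0109] F [-0.7  2.3 13.9] M [0.66 0.26 0.04] open 0.002 ff 6.8
```

View pics/m4.png

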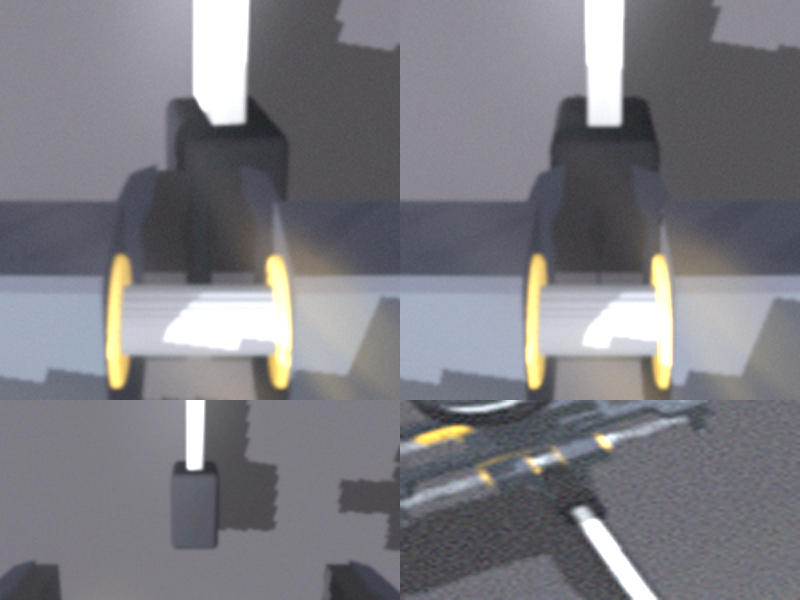

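The last view shows the key back flat in its place with the shut fingers pressing down on its grip. Opening could throw it aside, so I'll rise straight up with the fingers shut and then open.

carry_out:
  plan:
    - {"rot":[0,0,0],"xyz":[0,0,-0.003],"grip":255}
    - {"rot":[0,0,0],"xyz":[0,0,-0.006],"grip":255}
    - {"rot":[0,0,0],"xyz":[0,0,-0.009],"grip":255}
    - {"rot":[0,0,0],"xyz":[0,0,-0.009],"grip":255}
  squeeze: 5

```text
clock: 21.68
tool_pos: [0.4749, -0.2883, 0.0188]
eef_rot: [0.991, 0.137, 0.0, 0.0]
contact_force: [-0.3, -0.6, 0.7]
opening: 0.003
finger_force: 0.0
```

```bash
python3 look.py keyF; python3 key.py keyF .4695 -.289 .274|cut -c1-120
```

```text
t 21.68 pos [ 0.4749 -0.2883  0.0188] F [-0.3 -0.6  0.7] M [ 0.   -0.06  0.03] open 0.003 ff 0.0
heading 0.2731666759740768 org [ 0.4698 -0.29  ] width [8.  8.5 9.  9.5 9.5 9.5 9.5 9.  8.5]
grip along [(-50, 138), (-48, 139), (-46, 137), (-44, 138), (-42, 169), (-40, 213), (-38, 222), (-36, 233), (-34, 225), 
tip along [(130, 0), (132, 0), (133, 0), (134, 0), (136, 0), (138, 0), (139, 0), (140, 0), (142, 0), (144, 0), (145, 0),
```

```bash
python3 - <<'E'
from h import *
d=np.load('pics/keyE.npz'); Rr=R.from_quat(d['rot']).as_matrix(); c=cam('wrist',dict(tool_pos=d['pos'],eef_rot=d['rot']))
for z in (0,-.01,-.02,-.03,-.04):
    print(z,[proj(c,[d['pos']+Rr@np.array([x,.0175,z])])[0].round(0).tolist() for x in (.009,.011,.013)])
E
python3 - <<'E'
import sys; sys.path.insert(0,'.')
from h import *
# ASCII of current view round the finger tips (TCP 0.0188)
g=cv2.cvtColor(np.load('pics/keyF.npz')['im'],cv2.COLOR_RGB2GRAY).astype(int)
g=cv2.createCLAHE(4,(8,8)).apply(g.astype(np.uint8)); ch=" .:-=+*#%@"
for v in range(186,290,3): print(v,''.join(ch[min(9,g[v,u]//20)] for u in range(196,316,2)))
E
```

```text
0 [[285.0, 215.0], [285.0, 212.0], [286.0, 208.0]]
-0.01 [[287.0, 221.0], [287.0, 218.0], [287.0, 214.0]]
-0.02 [[289.0, 228.0], [289.0, 225.0], [289.0, 221.0]]
-0.03 [[291.0, 236.0], [291.0, 232.0], [291.0, 228.0]]
-0.04 [[294.0, 245.0], [294.0, 241.0], [294.0, 237.0]]
186 **********###############@@@@@@@@@#++++++++=================
189 ++***********############@@@@@@@@@#+++++=++++=+++=+==+=+==+=
192 ************#########**++@@@@@@@@@*===++++=++++=++=++=+++==+
195 ********###########+=----@@@@@@@@@+:::::=+++++++++++=+++==+=
198 ******#*#*########*+=----@@@@@@@@@+::::::+*++*+*++++++++=+++
201 *****#***#########+==----@@@@@@@@@*::::::=+*****+**+++++++++
204 ********##########+==---=@@@@@@@@@*::::..-+***+******+++*+++
207 ##*#***##########*+==----=####*++=::::::.:*******+***+**++*+
210 *################*=-----:-:--:::::::::.::.+**#***********++*
213 ***############%#++==--------------:----::=**************++*
216 ####*##*#########++==========+==-==-=-=--:-**##***#*##******
219 ################*+=================-=------+#####**#********
222 *############%%%#+-======+=+=========-=----+*
[... 745 characters left out ...]
=++=-===--::::::::.:::------===+++=+*+++++=++-====
261 +++=+++++++++--==-::::::::::..::::-----=++**#%****+++=+=====
264 ++++++++++++=--=+--:::::::::...:::---====****@#****++++++===
267 +++++++++*++=--===:-::::::::..:.::-----==+**#@%#****+++=++++
270 ++++++++++++---==-:::::::::....::.::-:--=+**#%%*******++++++
273 +++++++++=+=---==-:::::::::....::::::---=++**%%##********+++
276 =++++++=+====*+===-:::::::::.....::.::--=++*##%#**********++
279 =+++++++++==*@@%+=-:::::..::......:.:::-==*@@@%#**********++
282 =+==++++++==%@@@+-::::::.::....:.....:::-=#@@@@#**********++
285 ============@@@@+-----:-:::::::::::::-:---#@@@@#*****+*+++++
288 ++++++++++=+@@@@+-===========-==========--*@@@@#*******##*#*
```

The finger tips sit about 27 mm above the reported TCP: they show at row 236 in every wrist picture, and they touched the 40 mm grip top at z = 0.0125. So I had only nipped the key's top edge. I'll open, go lower while watching the force, and grip again.

carry_out:
  plan:
    - {"rot":[0,0,0],"xyz":[0,0,-0.003],"grip":0}
    - {"rot":[0,0,0],"xyz":[0,0,-0.003],"grip":0}
    - {"rot":[0,0,0],"xyz":[0,0,-0.003],"grip":0}
    - {"rot":[0,0,0],"xyz":[0,0,-0.003],"grip":0}
    - {"rot":[0,0,0],"xyz":[0,0,-0.003],"grip":0}
    - {"rot":[0,0,0],"xyz":[0,0,-0.003],"grip":0}
    - {"rot":[0,0,0],"xyz":[0,0,-0.003],"grip":0}
    - {"rot":[0,0,0],"xyz":[0,0,-0.003],"grip":0}

```text
clock: 22.4
tool_pos: [0.4747, -0.2878, 0.0214]
eef_rot: [0.991, 0.137, -0.0, 0.0]
contact_force: [-0.1, 0.1, -0.3]
opening: 0.588
finger_force: 0.0
```

carry_out:
  plan:
    - {"rot":[0,0,0],"xyz":[0,0,0.003],"grip":80}
    - {"rot":[0,0,0],"xyz":[0,0,0.01],"grip":80}
    - {"rot":[0,0,0],"xyz":[0,0,0.017],"grip":80}
    - {"rot":[0,0,0],"xyz":[0,0,0.021],"grip":80}
    - {"rot":[0,0,0],"xyz":[0,0,0.021],"grip":80}

```text
clock: 22.82
tool_pos: [0.4739, -0.2873, -0.0009]
eef_rot: [0.99, 0.138, -0.001, -0.001]
contact_force: [0.5, -1.1, 0.7]
opening: 0.683
finger_force: 0.0
```

carry_out:
  plan:
    - {"rot":[0,0,0],"xyz":[0,0,0.004],"grip":80}
    - {"rot":[0,0,0],"xyz":[0,0,0.008],"grip":80}
    - {"rot":[0,0,0],"xyz":[0,0,0.011],"grip":80}
    - {"rot":[0,0,0],"xyz":[0,0,0.011],"grip":80}

```text
clock: 23.15
tool_pos: [0.4744, -0.2876, -0.0112]
eef_rot: [0.99, 0.138, -0.0, -0.0]
contact_force: [-0.1, 0.2, 0.2]
opening: 0.685
finger_force: 0.0
```

```bash
python3 look.py keyG; python3 -c "
from h import *
togo((.4746,-.2886,-.012),.273)"; python3 key.py keyG .4695 -.289 .274|cut -c1-90
```

```text
t 23.15 pos [ 0.4744 -0.2876 -0.0112] F [-0.1  0.2  0.2] M [-0.02  0.05 -0.01] open 0.685 ff 0.0
shift [-0.0002  0.0009  0.0011] turn [-0.0003  0.0004  0.0028]
heading 0.25181318960515875 org [ 0.4688 -0.289 ] width [8.5 9.  8.5 9.  9.5 9.  9.  8.5 2
grip along [(-50, 85), (-48, 85), (-46, 86), (-44, 109), (-42, 177), (-40, 158), (-38, 122
tip along [(130, 0), (132, 0), (133, 0), (134, 0), (136, 0), (138, 0), (139, 0), (140, 0),
```

carry_out:
  plan:
    - {"rot":[0,0,0],"xyz":[0,0.001,0.002],"grip":80}
    - {"rot":[0,0,0],"xyz":[0,0.001,0.003],"grip":160}
    - {"rot":[0,0,0],"xyz":[0,0.001,0.003],"grip":255}
    - {"rot":[0,0,0],"xyz":[0,0.001,0.003],"grip":255}
    - {"rot":[0,0,0],"xyz":[0,0.001,0.003],"grip":255}
    - {"rot":[0,0,0],"xyz":[0,0.001,0.003],"grip":255}
    - {"rot":[0,0,0],"xyz":[0,0.001,0.003],"grip":255}
    - {"rot":[0,0,0],"xyz":[0,0.001,0.003],"grip":255}
  squeeze: 55

```text
clock: 23.87
tool_pos: [0.475, -0.2889, -0.0135]
eef_rot: [0.991, 0.137, 0.0, 0.0]
contact_force: [-0.0, -0.6, 0.1]
opening: 0.289
finger_force: 55.0
```

carry_out:
  plan:
    - {"rot":[0,0,0],"xyz":[0,0,0],"grip":255}
    - {"rot":[0,0,0],"xyz":[0,0,0],"grip":255}

```text
clock: 24.03
tool_pos: [0.4751, -0.2888, -0.0135]
eef_rot: [0.991, 0.137, 0.0, 0.0]
contact_force: [-0.4, 0.6, 1.5]
opening: 0.292
finger_force: 55.0
```

```bash
python3 look.py keyH; python3 key.py keyH .4695 -.289 .274|cut -c1-90
```

```text
t 24.03 pos [ 0.4751 -0.2888 -0.0135] F [-0.4  0.6  1.5] M [-0.02 -0.05 -0.03] open 0.292 ff 55.0
heading 0.25228120932694503 org [ 0.4678 -0.2893] width [8.5 9.  9.  9.5 9.  9.  9.5 9.  2
grip along [(-50, 0), (-48, 52), (-46, 87), (-44, 87), (-42, 88), (-40, 135), (-38, 180), 
tip along [(130, 0), (132, 0), (133, 0), (134, 0), (136, 0), (138, 0), (139, 0), (140, 0),
```

carry_out:
  plan:
    - {"rot":[0,0,0],"xyz":[0,0,-0.01],"grip":255}
    - {"rot":[0,0,0],"xyz":[0,0,-0.03],"grip":255}
    - {"rot":[0,0,0],"xyz":[0,0,-0.055],"grip":255}
    - {"rot":[0,0,0],"xyz":[0,0,-0.08],"grip":255}
    - {"rot":[0,0,-0.1],"xyz":[0.01,-0.01,-0.09],"grip":255}
    - {"rot":[0,0,-0.2],"xyz":[0.02,-0.02,-0.09],"grip":255}
    - {"rot":[0,0,-0.31],"xyz":[0.035,-0.03,-0.09],"grip":255}
    - {"rot":[0,0,-0.42],"xyz":[0.045,-0.04,-0.09],"grip":255}

```text
clock: 24.75
tool_pos: [0.5082, -0.2373, 0.0773]
eef_rot: [0.939, 0.344, 0.0, 0.0]
contact_force: [0.4, -0.3, -2.9]
opening: 0.29
finger_force: 55.0
```

```bash
python3 -c "
from h import *
state(); togo((.530,-.2045,.0765),1.217)"
```

```text
t 24.75 pos [ 0.5082 -0.2373  0.0773] F [ 0.4 -0.3 -2.9] M [-0.04  0.09  0.02] open 0.29 ff 55.0
shift [ 0.0378 -0.0109  0.0009] turn [ 1.100e-03 -3.000e-04 -5.155e-01]
```

carry_out:
  plan:
    - {"rot":[0,0,-0.11],"xyz":[0.01,-0.003,0],"grip":255}
    - {"rot":[0,0,-0.22],"xyz":[0.02,-0.006,0],"grip":255}
    - {"rot":[0,0,-0.33],"xyz":[0.03,-0.009,0],"grip":255}
    - {"rot":[0,0,-0.43],"xyz":[0.038,-0.011,0],"grip":255}
    - {"rot":[0,0,-0.516],"xyz":[0.038,-0.011,0],"grip":255}
    - {"rot":[0,0,-0.516],"xyz":[0.038,-0.011,0.02],"grip":255}
    - {"rot":[0,0,-0.516],"xyz":[0.038,-0.011,0.02],"grip":255}
    - {"rot":[0,0,-0.516],"xyz":[0.038,-0.011,0.02],"grip":255}

```text
clock: 25.42
tool_pos: [0.528, -0.2053, 0.056]
eef_rot: [0.822, 0.569, -0.001, -0.001]
contact_force: [-0.1, -0.1, -2.5]
opening: 0.287
finger_force: 55.0
```

```bash
python3 look.py ins; python3 - <<'E'
from h import *
togo((.530,-.2045,.0265),1.217)
d=np.load('pics/ins.npz'); Rr=R.from_quat(d['rot']).as_matrix(); c=cam('wrist',dict(tool_pos=d['pos'],eef_rot=d['rot']))
g=cv2.cvtColor(d['im'],cv2.COLOR_RGB2GRAY).astype(np.float32)
# held blade: profile rows, in tool frame, key underside at tool z = -0.0135 (TCP below by..)
P=lambda x,y,z: d['pos']+Rr@np.array([x,y,z])
t=np.arange(-.02,.0201,.0005)
for X in (.03,.05,.07,.09,.11,.13,.145):
    zz=.028 if X+.0054<.077 else .028-.25*(X+.0054-.077)
    uv=proj(c,[P(X,y,-.0135-zz) for y in t]).astype(np.float32); v=cv2.remap(g,uv[:,0][None],uv[:,1][None],1)[0]; m=v>(v.max()+np.median(v))/2
    print(X,uv[40].round(0),'lat mm',(t[m].mean()*1e3).round(2),'w',m.sum()/2,int(v.max()),int(np.median(v)))
s=np.arange(.13,.17,.002); uv=proj(c,[P(x,0,-.0135-.008) for x in s]).astype(np.float32); print('tip',list(zip((s*1e3).round(),cv2.remap(g,uv[:,0][None],uv[:,1][None],1)[0].astype(int))))
E
```

```text
t 25.42 pos [ 0.528  -0.2053  0.056 ] F [-0.1 -0.1 -2.5] M [-0.21 -0.03 -0.04] open 0.287 ff 55.0
shift [0.0013 0.0008 0.0301] turn [-0.0012  0.0008 -0.0057]
0.03 [253. 200.] lat mm 0.25 w 8.0 237 108
0.05 [253. 152.] lat mm 0.5 w 8.5 255 115
0.07 [252. 101.] lat mm 0.25 w 9.0 255 123
0.09 [252.  48.] lat mm 0.5 w 8.5 255 118
0.11 [252.  -3.] lat mm nan w 0.0 0 0
0.13 [252. -53.] lat mm nan w 0.0 0 0
0.145 [252. -89.] lat mm nan w 0.0 0 0
tip [(np.float64(130.0), np.int64(0)), (np.float64(132.0), np.int64(0)), (np.float64(134.0), np.int64(0)), (np.float64(136.0), np.int64(0)), (np.float64(138.0), np.int64(0)), (np.float64(140.0), np.int64(0)), (np.float64(142.0), np.int64(0)), (np.float64(144.0), np.int64(0)), (np.float64(146.0), np.int64(0)), (np.float64(148.0), np.int64(0)), (np.float64(150.0), np.int64(0)), (np.float64(152.0), np.int64(0)), (np.float64(154.0), np.int64(0)), (np.float64(156.0), np.int64(0)), (np.float64(158.0), np.int64(0)), (np.float64(160.0), np.int64(0)), (np.float64(162.0), np.int64(0)), (np.float64(164.0), np.int64(0)), (np.float64(166.0), np.int64(0)), (np.float64(168.0), np.int64(0)), (np.float64(170.0), np.int64(0))]<stdin>:11: RuntimeWarning: Mean of empty slice.
  ret = ret.dtype.type(ret / rcount)
```

carry_out:
  plan:
    - {"rot":[0,0,-0.003],"xyz":[0.002,0.0034,0.01],"grip":255}
    - {"rot":[0,0,-0.005],"xyz":[0.002,0.0034,0.02],"grip":255}
    - {"rot":[0,0,-0.005],"xyz":[0.002,0.0034,0.03],"grip":255}
    - {"rot":[0,0,-0.005],"xyz":[0.002,0.0034,0.03],"grip":255}
    - {"rot":[0,0,-0.005],"xyz":[0.002,0.0034,0.03],"grip":255}

```text
clock: 25.88
tool_pos: [0.5325, -0.2043, 0.0254]
eef_rot: [0.821, 0.572, -0.001, -0.001]
contact_force: [0.7, -0.2, -2.0]
opening: 0.29
finger_force: 55.0
```

```bash
python3 -c "
from h import *
state(); togo((.5318,-.2047,.0255),1.217)"
```

```text
t 25.88 pos [ 0.5325 -0.2043  0.0254] F [ 0.7 -0.2 -2. ] M [-0.17 -0.04  0.01] open 0.29 ff 55.0
shift [-0.0006 -0.0005 -0.0001] turn [-0.0021  0.0005 -0.0001]
```

carry_out:
  plan:
    - {"rot":[0,0,0],"xyz":[0.006,-0.0005,0],"grip":255}
    - {"rot":[0,0,0],"xyz":[0.012,-0.0005,0],"grip":255}
    - {"rot":[0,0,0],"xyz":[0.018,-0.0005,0],"grip":255}
    - {"rot":[0,0,0],"xyz":[0.023,-0.0005,0],"grip":255}
    - {"rot":[0,0,0],"xyz":[0.027,-0.0005,0],"grip":255}
    - {"rot":[0,0,0],"xyz":[0.03,-0.0005,0],"grip":255}

```text
clock: 26.38
tool_pos: [0.5437, -0.1753, 0.0266]
eef_rot: [0.82, 0.572, 0.0, 0.0]
contact_force: [-0.0, -0.2, -2.2]
opening: 0.29
finger_force: 55.0
```

```bash
python3 -c "
from h import *
s=state(); p=s['tool_pos']; print('L',p[0]*.938-p[1]*.347,'tip y',p[0]*.347+p[1]*.938-.1991+.1516)"
```

```text
t 26.38 pos [ 0.5437 -0.1753  0.0266] F [-0.  -0.2 -2.2] M [-0.17 -0.04 -0.01] open 0.29 ff 55.0
L 0.5708449508004155 tip y -0.023205938865046932
```

carry_out:
  plan:
    - {"rot":[0,0,0],"xyz":[0.005,-0.0007,0],"grip":255}
    - {"rot":[0,0,0],"xyz":[0.01,-0.0007,0],"grip":255}
    - {"rot":[0,0,0],"xyz":[0.014,-0.0007,0],"grip":255}
    - {"rot":[0,0,0],"xyz":[0.018,-0.0007,0],"grip":255}
    - {"rot":[0,0,0],"xyz":[0.018,-0.0007,0],"grip":255}

```text
clock: 26.8
tool_pos: [0.5495, -0.1577, 0.0265]
eef_rot: [0.82, 0.572, 0.001, -0.0]
contact_force: [-0.2, 0.5, -1.8]
opening: 0.293
finger_force: 55.0
```

carry_out:
  plan:
    - {"rot":[0,0,0],"xyz":[0.006,0,0],"grip":255}
    - {"rot":[0,0,0],"xyz":[0.012,0,0],"grip":255}
    - {"rot":[0,0,0],"xyz":[0.018,0,0],"grip":255}
    - {"rot":[0,0,0],"xyz":[0.024,0,0],"grip":255}
    - {"rot":[0,0,0],"xyz":[0.03,0,0],"grip":255}
    - {"rot":[0,0,0],"xyz":[0.03,0,0],"grip":255}

```text
clock: 27.3
tool_pos: [0.5598, -0.1289, 0.0263]
eef_rot: [0.82, 0.572, 0.0, -0.0]
contact_force: [0.3, 0.5, -4.9]
opening: 0.291
finger_force: 55.0
```

```bash
python3 -c "
from h import *
s=state(); p=s['tool_pos']; print('L',p[0]*.938-p[1]*.347,'tip y',p[0]*.347+p[1]*.938-.1991+.1516)"
```

```text
t 27.3 pos [ 0.5598 -0.1289  0.0263] F [ 0.3  0.5 -4.9] M [-0.38  0.06 -0.02] open 0.291 ff 55.0
L 0.5697863477821136 tip y 0.025809970246871983
```

carry_out:
  plan:
    - {"rot":[0,0,0],"xyz":[0,0,0.001],"grip":255}
    - {"rot":[0,0,0],"xyz":[0,0,0.002],"grip":255}
    - {"rot":[0,0,0],"xyz":[0,0,0.0028],"grip":255}
    - {"rot":[0,0,0],"xyz":[0,0,0.0028],"grip":255}

```text
clock: 27.63
tool_pos: [0.5591, -0.1314, 0.0235]
eef_rot: [0.821, 0.571, -0.0, 0.0]
contact_force: [0.1, -0.9, -2.6]
opening: 0.289
finger_force: 55.0
```

carry_out:
  plan:
    - {"rot":[0,0,0],"xyz":[0,0,0.0007],"grip":255}
    - {"rot":[0,0,0],"xyz":[0,0,0.0012],"grip":255}
    - {"rot":[0,0,0],"xyz":[0,0,0.0012],"grip":255}

```text
clock: 27.88
tool_pos: [0.5594, -0.1313, 0.0225]
eef_rot: [0.821, 0.571, 0.0, 0.0]
contact_force: [0.7, -0.7, -0.6]
opening: 0.293
finger_force: 55.0
```

```bash
python3 -c "
from h import *
s=state(); p=s['tool_pos']; print('L',p[0]*.938-p[1]*.347,'tip y',p[0]*.347+p[1]*.938-.1991+.1516, R.from_quat(s['eef_rot']).as_matrix()[2].round(4))"
```

```text
t 27.88 pos [ 0.5594 -0.1313  0.0225] F [ 0.7 -0.7 -0.6] M [-0.11 -0.03 -0.05] open 0.293 ff 55.0
L 0.5702591400417636 tip y 0.02348183185545888 [-1.e-04  4.e-04 -1.e+00]
```

The underside has met the slot floor at the predicted height. Now I'll drive the key.

carry_out:
  plan:
    - {"rot":[0,0,0],"xyz":[0.004,0,0],"grip":255}
    - {"rot":[0,0,0],"xyz":[0.008,0,0],"grip":255}
    - {"rot":[0,0,0],"xyz":[0.011,0,0],"grip":255}
    - {"rot":[0,0,0],"xyz":[0.013,0,0],"grip":255}
    - {"rot":[0,0,0],"xyz":[0.013,0,0],"grip":255}

```text
clock: 28.3
tool_pos: [0.5636, -0.1191, 0.0225]
eef_rot: [0.821, 0.572, -0.001, 0.0]
contact_force: [-1.0, -2.6, -0.4]
opening: 0.289
finger_force: 55.0
```

carry_out:
  plan:
    - {"rot":[0,0,0],"xyz":[0.002,0,0],"grip":255}
    - {"rot":[0,0,0],"xyz":[0.004,0,0],"grip":255}
    - {"rot":[0,0,0],"xyz":[0.005,0,0],"grip":255}
    - {"rot":[0,0,0],"xyz":[0.005,0,0],"grip":255}

```text
clock: 28.63
tool_pos: [0.5643, -0.1169, 0.0225]
eef_rot: [0.821, 0.571, -0.002, 0.001]
contact_force: [-3.1, -5.5, 1.6]
opening: 0.289
finger_force: 55.0
```

```bash
python3 -c "
from h import *
s=state(); p=s['tool_pos']; print('L',p[0]*.938-p[1]*.347,'tip y',p[0]*.347+p[1]*.938-.1991+.1516, R.from_quat(s['eef_rot']).as_matrix()[2].round(4))"
```

```text
t 28.63 pos [ 0.5643 -0.1169  0.0225] F [-3.1 -5.5  1.6] M [-1.19  0.46  0.02] open 0.289 ff 55.0
L 0.5698478650604588 tip y 0.038659323721496525 [-4.3e-03 -9.0e-04 -1.0e+00]
```

carry_out:
  plan:
    - {"rot":[0,0,0],"xyz":[0.002,0,0],"grip":255}
    - {"rot":[0,0,0],"xyz":[0.004,0,0],"grip":255}
    - {"rot":[0,0,0],"xyz":[0.005,0,0],"grip":255}
    - {"rot":[0,0,0],"xyz":[0.005,0,0],"grip":255}

```text
clock: 28.97
tool_pos: [0.5653, -0.1137, 0.0225]
eef_rot: [0.821, 0.57, -0.003, 0.001]
contact_force: [-2.9, -8.2, 3.7]
opening: 0.292
finger_force: 55.0
```

```bash
python3 -c "
from h import *
s=state(); p=s['tool_pos']; print('L',p[0]*.938-p[1]*.347,'tip y',p[0]*.347+p[1]*.938-.1991+.1516, R.from_quat(s['eef_rot']).as_matrix()[2].round(4))"
```

```text
t 28.97 pos [ 0.5653 -0.1137  0.0225] F [-2.9 -8.2  3.7] M [-1.61  0.6   0.  ] open 0.292 ff 55.0
L 0.5697437748252009 tip y 0.0419845173625403 [-0.0065 -0.0014 -1.    ]
```

carry_out:
  plan:
    - {"rot":[0,0,0],"xyz":[0.002,0,0],"grip":255}
    - {"rot":[0,0,0],"xyz":[0.004,0,0],"grip":255}
    - {"rot":[0,0,0],"xyz":[0.006,0,0],"grip":255}
    - {"rot":[0,0,0],"xyz":[0.008,0,0],"grip":255}
    - {"rot":[0,0,0],"xyz":[0.008,0,0],"grip":255}

```text
clock: 29.38
tool_pos: [0.5675, -0.1077, 0.0225]
eef_rot: [0.822, 0.57, -0.004, 0.002]
contact_force: [-4.0, -9.5, 3.8]
opening: 0.291
finger_force: 55.0
```

carry_out:
  plan:
    - {"rot":[0,0,0],"xyz":[0.002,0,0],"grip":255}
    - {"rot":[0,0,0],"xyz":[0.004,0,0],"grip":255}
    - {"rot":[0,0,0],"xyz":[0.006,0,0],"grip":255}
    - {"rot":[0,0,0],"xyz":[0.006,0,0],"grip":255}

```text
clock: 29.72
tool_pos: [0.5699, -0.1017, 0.0225]
eef_rot: [0.822, 0.57, -0.004, 0.002]
contact_force: [-4.0, -8.8, 2.9]
opening: 0.291
finger_force: 55.0
```

```bash
python3 -c "
from h import *
s=state(); p=s['tool_pos']; print('L',p[0]*.938-p[1]*.347,'tip y',p[0]*.347+p[1]*.938-.1991+.1516, R.from_quat(s['eef_rot']).as_matrix()[2].round(4))"
```

```text
t 29.72 pos [ 0.5699 -0.1017  0.0225] F [-4.  -8.8  2.9] M [-1.74  0.62  0.01] open 0.291 ff 55.0
L 0.5698398025671555 tip y 0.05482483939318912 [-0.0079 -0.0015 -1.    ]
```

carry_out:
  plan:
    - {"rot":[0,0,0],"xyz":[0.002,0,0],"grip":255}
    - {"rot":[0,0,0],"xyz":[0.004,0,0],"grip":255}
    - {"rot":[0,0,0],"xyz":[0.006,0,0],"grip":255}
    - {"rot":[0,0,0],"xyz":[0.006,0,0],"grip":255}

```text
clock: 30.05
tool_pos: [0.5722, -0.0956, 0.0225]
eef_rot: [0.822, 0.57, -0.003, 0.002]
contact_force: [-3.7, -9.3, 2.2]
opening: 0.288
finger_force: 55.0
```

carry_out:
  plan:
    - {"rot":[0,0,0],"xyz":[0.002,0,0],"grip":255}
    - {"rot":[0,0,0],"xyz":[0.004,0,0],"grip":255}
    - {"rot":[0,0,0],"xyz":[0.006,0,0],"grip":255}
    - {"rot":[0,0,0],"xyz":[0.006,0,0],"grip":255}

```text
clock: 30.38
tool_pos: [0.5743, -0.09, 0.0225]
eef_rot: [0.822, 0.57, -0.003, 0.002]
contact_force: [-3.2, -9.3, 3.4]
opening: 0.289
finger_force: 55.0
```

```bash
python3 look.py drv; python3 - <<'E'
from h import *
s=r.get_state(); p=s['tool_pos']; print('L',p[0]*.938-p[1]*.347,'tip y',p[0]*.347+p[1]*.938-.1991+.1516, R.from_quat(s['eef_rot']).as_matrix()[2].round(4))
a,b=r.snapshot('scene'),r.snapshot('top'); np.savez('pics/drv_st.npz',a=a,b=b)
# slip check: grip front edge row in wrist image vs keyH
for n in('keyH','ins','drv'):
    g=cv2.cvtColor(np.load('pics/%s.npz'%n)['im'],cv2.COLOR_RGB2GRAY); print(n,g[180:236:3,244].tolist(),g[180:236:3,255].tolist())
E
```

```text
t 30.38 pos [ 0.5743 -0.09    0.0225] F [-3.2 -9.3  3.4] M [-1.65  0.61 -0.02] open 0.289 ff 55.0
L 0.5699161872743159 tip y 0.0676149842684229 [-0.0068 -0.0012 -1.    ]
keyH [254, 254, 254, 252, 250, 191, 182, 175, 170, 168, 159, 154, 150, 150, 148, 145, 125, 76, 74] [255, 255, 255, 255, 255, 235, 205, 202, 201, 200, 198, 197, 194, 192, 189, 188, 171, 77, 74]
ins [221, 219, 218, 216, 213, 213, 211, 209, 197, 192, 187, 181, 178, 178, 174, 173, 153, 78, 78] [241, 238, 236, 233, 231, 228, 225, 222, 221, 218, 213, 210, 207, 204, 200, 196, 177, 78, 77]
drv [112, 110, 109, 108, 109, 107, 108, 107, 104, 106, 107, 109, 108, 109, 108, 109, 110, 107, 109] [109, 107, 109, 107, 107, 109, 108, 108, 108, 108, 108, 107, 109, 109, 109, 107, 110, 108, 108]
```

```bash
python3 - <<'E'
from h import *
c=cam('scene'); p=proj(c,[[.6035,-.0105,.13]])[0].astype(int)
ref=cv2.imread('pics/m2.png')[:400,:400]; k=400/60
now=np.load('pics/drv_st.npz')['a'][:,:,::-1]; now=cv2.resize(now[p[1]-30:p[1]+30,p[0]-30:p[0]+30],(400,400),interpolation=cv2.INTER_CUBIC)
def m(y0,y1,x0,x1,n):
    t=ref[y0:y1,x0:x1]; y=max(y0-60,0);x=max(x0-40,0); s=now[y:y1+40,x:x1+40]
    q=cv2.matchTemplate(s,t,cv2.TM_CCOEFF_NORMED); _,v,_,l=cv2.minMaxLoc(q); print(n,round(v,3),'shift px',(l[0]+x-x0)/k,(l[1]+y-y0)/k)
m(90,185,140,280,'head top'); m(270,380,90,320,'block')
P=np.array([[.603,-.0105,.171],[.603,-.0105,.1785]]); print('expected for 7.5mm',np.diff(proj(c,P),axis=0))
E
```

```text
head top 0.897 shift px -2.55 -2.1
block 0.945 shift px -0.3 0.15
expected for 7.5mm [[ 0.00646024 -1.92056305]]
```

carry_out:
  plan:
    - {"rot":[0,0,0],"xyz":[-0.002,0,0],"grip":255}
    - {"rot":[0,0,0],"xyz":[-0.003,0,0],"grip":255}
    - {"rot":[0,0,0],"xyz":[-0.003,0,0],"grip":255}
  squeeze: 30

```text
clock: 30.78
tool_pos: [0.5746, -0.0896, 0.0225]
eef_rot: [0.821, 0.571, -0.001, 0.001]
contact_force: [-1.8, -6.0, 1.8]
opening: 0.294
finger_force: 30.0
```

```bash
python3 -c "
from h import *
s=state(); p=s['tool_pos']; print('tip y',p[0]*.347+p[1]*.938-.1991+.1516)"
```

```text
t 30.78 pos [ 0.5746 -0.0896  0.0225] F [-1.8 -6.   1.8] M [-1.16  0.3  -0.05] open 0.294 ff 30.0
tip y 0.06786432178607184
```

carry_out:
  plan:
    - {"rot":[0,0,0],"xyz":[-0.002,0,0],"grip":255}
    - {"rot":[0,0,0],"xyz":[-0.004,0,0],"grip":255}
    - {"rot":[0,0,0],"xyz":[-0.004,0,0],"grip":255}

```text
clock: 31.03
tool_pos: [0.5747, -0.0901, 0.0225]
eef_rot: [0.82, 0.572, 0.001, -0.0]
contact_force: [0.5, -1.0, -0.5]
opening: 0.29
finger_force: 30.0
```

```bash
python3 -c "
from h import *
s=state(); p=s['tool_pos']; print('tip y',p[0]*.347+p[1]*.938-.1991+.1516)"
```

```text
t 31.03 pos [ 0.5747 -0.0901  0.0225] F [ 0.5 -1.  -0.5] M [-0.08 -0.06 -0.  ] open 0.29 ff 30.0
tip y 0.06742258742637026
```

Relieved. I'll open, retreat backwards along the key and then rise.

carry_out:
  plan:
    - {"rot":[0,0,0],"xyz":[0,0,0],"grip":0}
    - {"rot":[0,0,0],"xyz":[0,0,0],"grip":0}
    - {"rot":[0,0,0],"xyz":[0,0,0],"grip":0}
    - {"rot":[0,0,0],"xyz":[0,0,0],"grip":0}
    - {"rot":[0,0,0],"xyz":[0,0,0],"grip":0}
    - {"rot":[0,0,0],"xyz":[0,0,0],"grip":0}

```text
clock: 31.53
tool_pos: [0.5739, -0.0915, 0.0224]
eef_rot: [0.821, 0.572, 0.0, 0.0]
contact_force: [0.2, 1.3, -0.1]
opening: 0.723
finger_force: 0.0
```

carry_out:
  plan:
    - {"rot":[0,0,0],"xyz":[-0.01,0,0],"grip":0}
    - {"rot":[0,0,0],"xyz":[-0.03,0,0],"grip":0}
    - {"rot":[0,0,0],"xyz":[-0.055,0,0],"grip":0}
    - {"rot":[0,0,0],"xyz":[-0.08,0,0],"grip":0}
    - {"rot":[0,0,0],"xyz":[-0.08,0,-0.03],"grip":0}
    - {"rot":[0,0,0],"xyz":[-0.08,0,-0.07],"grip":0}
    - {"rot":[0,0,0],"xyz":[-0.08,0,-0.11],"grip":0}
    - {"rot":[0,0,0],"xyz":[-0.08,0,-0.13],"grip":0}

```text
clock: 32.2
tool_pos: [0.5475, -0.168, 0.1565]
eef_rot: [0.821, 0.571, 0.002, 0.002]
contact_force: [1.3, -0.0, 0.6]
opening: 1.001
finger_force: 0.0
```

```bash
python3 look.py fin; python3 - <<'E'
from h import *
c=cam('scene'); p=proj(c,[[.6035,-.0105,.13]])[0].astype(int)
ref=cv2.imread('pics/m2.png')[:400,:400]; k=400/60
now=r.snapshot('scene')[:,:,::-1]; now=cv2.resize(now[p[1]-30:p[1]+30,p[0]-30:p[0]+30],(400,400),interpolation=cv2.INTER_CUBIC)
def m(y0,y1,x0,x1,n):
    t=ref[y0:y1,x0:x1]; y=max(y0-60,0);x=max(x0-40,0); s=now[y:y1+40,x:x1+40]
    q=cv2.matchTemplate(s,t,cv2.TM_CCOEFF_NORMED); _,v,_,l=cv2.minMaxLoc(q); print(n,round(v,3),'shift px',(l[0]+x-x0)/k,(l[1]+y-y0)/k)
m(90,185,140,280,'head top'); m(105,155,180,235,'dot'); m(270,380,90,320,'block')
d=np.load('pics/fin.npz'); cw=cam('wrist',dict(tool_pos=d['pos'],eef_rot=d['rot'])); g=cv2.cvtColor(d['im'],cv2.COLOR_RGB2GRAY).astype(np.float32)
# key grip along slot line at z=.036+.04 ; block y coordinate of edges (grip expected -0.1116..-0.0676)
for L in (.5702,):
  s=np.arange(-.14,-.03,.002); P=[(L*.938+.347*(a+.1991),-.347*L+.938*(a+.1991),.076) for a in s]
  uv=proj(cw,P).astype(np.float32); print(list(zip((s*1e3).round().astype(int).tolist(),cv2.remap(g,uv[:,0][None],uv[:,1][None],1)[0].astype(int).tolist())))
# arbor head dot (white circle on top) in wrist image
uv=proj(cw,[[.603,-.0108,.171],[.603,-.0108,.179]]); print('head top centre seated/raised 8',uv.round(1).tolist())
u,v=uv[1].astype(int); w=g[max(v-40,0):v+40,u-40:u+40]; 
_,lab,st,ce=cv2.connectedComponentsWithStats((w>215).astype(np.uint8)); print([(t[4],(q+[u-40,max(v-40,0)]).round(1).tolist()) for t,q in zip(st,ce)][:8])
E
```

```text
t 32.2 pos [ 0.5475 -0.168   0.1565] F [ 1.3 -0.   0.6] M [-0.05 -0.15  0.02] open 1.001 ff 0.0
head top 0.907 shift px -2.25 -2.25
dot 0.991 shift px -2.55 -2.4
block 0.943 shift px -0.3 0.15
[(-140, 104), (-138, 103), (-136, 102), (-134, 103), (-132, 103), (-130, 102), (-128, 103), (-126, 104), (-124, 103), (-122, 104), (-120, 102), (-118, 102), (-116, 103), (-114, 104), (-112, 96), (-110, 72), (-108, 85), (-106, 85), (-104, 87), (-102, 86), (-100, 86), (-98, 87), (-96, 89), (-94, 89), (-92, 90), (-90, 92), (-88, 92), (-86, 91), (-84, 93), (-82, 94), (-80, 95), (-78, 95), (-76, 97), (-74, 98), (-72, 88), (-70, 79), (-68, 103), (-66, 162), (-64, 167), (-62, 169), (-60, 172), (-58, 176), (-56, 178), (-54, 181), (-52, 184), (-50, 187), (-48, 188), (-46, 190), (-44, 193), (-42, 194), (-40, 197), (-38, 199), (-36, 201), (-34, 202), (-32, 132), (-30, 128)]
head top centre seated/raised 8 [[246.2, -131.3], [245.9, -143.4]]
[(np.int32(22376), [244.7, 140.5]), (np.int32(104), [207.4, 25.6])]
```

The key's grip lies where it should (block y −112 to −70 mm, tip about 66 mm past the axis). The head has risen by about 2.5 px in the scene view, which is 7 mm or more, and the robot is clear of everything.

```bash
python3 -c "
from h import *
state(); print(r.finish_job())"
```

```text
t 32.3 pos [ 0.5485 -0.1681  0.1564] F [ 0.4  0.4 -0.1] M [-0.08 -0.04  0.05] open 0.999 ff 0.0
the job is handed in; nothing more can be done
None
```

The job is handed in at 32.3 s: the arbor was seated and released, then lifted an estimated 7 mm or more by the key, which I left in the slot with the arbor loose on it and leaning slightly; my first grip on the key slipped off its top edge, with up to about 40 N at the wrist, and the key dropped back into place before I gripped it again.

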